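Set a board stand by its thumbwheel and load the tall board

ROBOT

A 7-joint arm with a two-finger parallel gripper is mounted at the origin on a cart in front of the work surface, level with it; the furniture and walls round the work are solid. World frame = base frame: x ahead of the robot, y to its left, z up, the work surface at z = 0. Lengths are in m, angles in degrees, forces in N, time in s.
With the tool pointing down it reaches from about 0.4 to 0.85 m from the base axis. Payload 10.4 kg.
Tool frame: the origin (TCP) lies midway between the tips of the shut fingers; the grasp point (between the pads) lies 19 mm behind it; y points along the fingers, z is the direction in which the jaws open and shut, and the axes are right-handed (so a half turn about y gives the same grasp; the last joint's range is limited). The gripper opens to 85 mm and grips with 20 to 120 N. Pads are 22 mm wide; open, the fingers measure 114 mm over their backs; the gripper's body (76 mm by 85 mm) begins 54 mm behind the grasp point. The pads swing forward as they close: fully open they stand 13 mm farther back than shut.
Start: joints at [-72.915, 19.034, -3.707, 83.658, 1.238, 77.344, -5.071], TCP at [0.197, 0.593, 0.231] pointing down, gripper open.
Joint ranges: [-148.97, 148.97], [-28.65, 121.19], [-84.17, 76.75], [9.2, 138.47], [-72.65, 252.65], [3.7, 117.97], [-149.18, 149.18]. Speed limits (degrees/s): [127.2, 127.2, 159.86, 159.86, 180, 180, 180].

INTERFACE

Orientations are given as [roll, pitch, yaw] about the fixed x, y, z axes, in that order (R = Rz(yaw) Ry(pitch) Rx(roll)).
In Python, from rig import arm, capture, finish_job gives the robot as it stands.
- The arm moves only by the tool play_rows, never from a script. Its argument "motion" is a list of rows, each an object of numbers: "hand": the gripper's target within -1 to 1 (fully open at 1, half-way at 0, shut at -1); "dx", "dy", "dz": the shift along the tool's x, y, z in m; "wx", "wy", "wz": the turn, a rotation vector about the tool's x, y, z in rad. A call has 1 to 12 rows; each row is the pose to reach, as a shift and turn from the pose commanded when the call began, along the tool's axes at that moment; what a row does not reach only later rows make up. A row lasts 1/12 s, in which the tool goes at most 41.7 mm and 7.16 degrees, less where a joint would pass 70% of its speed; a pose out of reach is approached as far as the arm can. A call with a gripper value outside its range is refused whole. The fingers move at their own pace and stop on an object; "squeeze" is the grip in N (left out, the last holds). Time passes only in rows, so rows that repeat a pose let the fingers close. It gives the time, the measured TCP pose, the force and the opening at its end, in the units of the state.
- arm.state(): the state, without advancing time (a new reading comes with each control period).
- capture(name): name is "scene" or "top"; returns a dict with "frame" (384x512x3 uint8, red, green, blue), "z_map" (384x512 float32, m along the optical axis (not along the pixel's ray), 0 where there is no reading), "camera_matrix" (3x3 intrinsics, pixels), "eye" and "rotation" of the camera in the world. Camera axes: x right, y down, z forward; pixel columns grow to the right and rows downward; lengths in m; the calibration is good to about 2 mm. A picture is of the moment at which its call begins.
- finish_job(): hands the job in, once; it reports no verdict.
The state is a dict: "time": time; "joint_pos": joint angles; "qvel": joint speeds; "joint_torque": joint torques, N m; "tool_pos": TCP position; "eef_rot": TCP orientation; "contact_force": force on the tool from outside, world axes, zero at the start; "torque": the same for the moment, N m; "grip_width": finger opening in m.
Only numpy, scipy, OpenCV 4.12 (cv2) and the standard library are available. Lean on these libraries where they do the work, as an engineer would, in place of code of your own. Each camera call takes 0.05 s, during which the arm holds its last target.

TASK

With a fingertip, roll the knurled edge of the stand's thumbwheel, click by click, until the pointer on its sliding wall stands at the long mark, so that the gap fits a board. Then take the tallest of the three plywood boards out of the wooden rack and stand it on edge, upright and fully down, in the gap between the stand's two walls, and let go of it. Move the sliding wall only by the wheel, never by pushing it, and leave the two shorter boards and the stretch-film roll, tape measure and mug where they are.

Things in the scene. Friction and masses are not known exactly. Their poses are not given: they have to be found in the camera images.
- stand: adjustable board stand, fixed to the bench; origin at bench height; grey base plate, 14 mm high, from -88 to +72 mm in its x (away from the robot at yaw 0) and -118 to +118 mm in its y (left). Along y it carries a fixed grey wall (inner face at y = -85 mm), a sliding aluminium wall facing it, and the thumbwheel at y = +72 mm. Yaw up to 0.4 rad either way.
- sliding_wall: the sliding wall, 12 mm thick; origin at bench height on its inner face, mid length: stand y is -84 mm at click 0, -63 mm at click 6. Both walls are 110 mm long along the stand's x and reach 60 mm over the bench; above, a lip slopes outward (about 30 degrees) as a lead-in, up to 73 mm over the bench.
- wheel (a joint): thumbwheel angle, rad: grows as the top edge rolls towards the stand's +y, which moves the sliding wall to +y and opens the gap. It clicks every 0.5236 rad (18.8 mm of edge, 3.5 mm of wall) from 0 to 4.19, and left alone settles in the nearest click. It starts at one of clicks 0 to 3; the long mark is click 6 (3.1416). 2 to 3 N along the edge turns it.
- wheel_top (a point): highest point of the steel wheel's knurled edge (72 mm across, 22 mm wide, 30 ridges, axle along the stand's x), 94 mm over the bench at stand x = 0, y = +72 mm; axes as the stand's. The wheel does not give downward. A shut fingertip resting on top of it with 5 to 10 N and moving level along y carries the edge along almost without slip (about 38 mm a stroke, then lift off and go back).
- cheek_top (a point): top of the farther of the two grey cheeks beside the wheel, 66 mm over the bench, so 28 mm of the wheel stands free above them. Cheeks are 66 mm long along the stand's y, from 14 to 30 mm either side of the wheel's middle.
- pointer (a point): tip of the thin dark pointer on the near end of the sliding wall, over a scale of nine lines 3.5 mm apart on the base plate, one line a click
- long_mark (a point): the long line of that scale (20 mm; the others 7 mm), at its end nearest the wall; axes as the stand's. The pointer has the same stand y when the wall is rightly set.
- gap_floor (a point): floor of the gap (top of the base plate, 14 mm over the bench), mid length of the walls and mid gap when set to the long mark (stand y = -74 mm): the gap is then 22 mm wide for an 18 mm board; one click less 18.5 mm, click 0 only 1 mm. Axes as the stand's: x along the gap, y across it.
- rack: fixed wooden rack 90 (x) x 168 (y) x 40 mm, origin at bench height under its middle; three slots along its x, 20 mm wide, 28 mm deep (floor 12 mm over the bench), at y = -56, 0, +56 mm. The three boards stand in them in any order. Yaw up to 0.4 rad either way.
- tall_board_centre (a point): centre of the tall plywood board: 110 mm long (its x), 18 mm thick (its y), 130 mm high (its z), 0.13 to 0.2 kg, on edge in a slot of the rack (top 142 mm over the bench); axes as the rack's at the start. Grasp it across its thickness at the top.
- short_board_a_centre (a point): centre of a short plywood board, 110 x 18 x 88 mm, standing in the rack, top 100 mm over the bench; stays there
- short_board_b_centre (a point): centre of the other short plywood board, 110 x 18 x 88 mm, standing in the rack; stays there
- stretch_roll: standing roll of white stretch film, 68 mm across, 119 mm high, loose, between rack and stand; leave it. Origin at its foot; the roll's axis is at x = -24, y = -18 mm in its own axes.
- tape_measure: tape measure 33 x 79 x 65 mm, loose, left of the stand; origin at its foot; leave it
- mug: green and white mug 86 x 120 x 88 mm, loose, left of the stand; origin at its foot; leave it
Not all that is in view belongs to the job. What is shaped like the part that bears tall_board_centre but orange is not meant.

How it is judged:
By the outcome, as a careful person would: the job done as asked, in the order asked, and still so for the second after the job is handed in, with the robot touching nothing.
It also fails if it takes over 61 s, if anything falls off the work surface, if the arm or the gripper's body presses on something with over 40 N, if the wrist force passes 120 N, or if a joint passes its speed limit or range.

## Working session

There is one attempt and no reset: what is moved stays moved. The work goes in short steps, Python scripts to look and compute and a tool call to move; the robot and the scene stay as the last step left them, time stands still between calls to the robot, and variables do not carry over. Pictures are saved under pics/ and viewed, and the job is handed in when it is done.

Besides the shell and the picture viewer there is one more tool, called after "Emit:" as a command line: name --argument value ..., lists and objects as JSON in quotes. play_rows: Moves the arm, as the interface text tells. Its arguments: {"type":"object","properties":{"motion":{"type":"array"},"squeeze":{"type":"number"}},"required":["motion"]}

```bash
mkdir -p pics; ls
python3 - <<'E'
from rig import arm, capture
import cv2,numpy as np
print(arm.state())
for n in("scene","top"):
    c=capture(n); cv2.imwrite(f"pics/{n}0.png",cv2.cvtColor(c["frame"],cv2.COLOR_RGB2BGR)); np.savez(f"{n}0.npz",**c)
    print(n,c["camera_matrix"],c["eye"],c["rotation"],c["z_map"].min(),c["z_map"].max())
E
```

```text
pics
{'time': 0.0, 'joint_pos': array([-72.91337689,  19.07088234,  -3.70647237,  83.70518586,
         1.23689231,  77.34626479,  -5.0726545 ]), 'qvel': array([-0.05478465,  0.07296211, -0.03709833, -0.01067997, -0.03232719,
        0.04213683, -0.04034674]), 'joint_torque': array([-8.23384113e-06, -6.25442576e+01,  4.92777850e-02, -3.91605377e+01,
        1.62252586e-02,  9.99654498e-03,  4.15585816e-05]), 'tool_pos': array([0.19697524, 0.59274124, 0.23053466]), 'eef_rot': array([-9.00824427e+01, -3.46826312e-03, -1.83829798e+01]), 'contact_force': array([ 0.29288489, -0.24359908, -0.40046457]), 'torque': array([ 0.05763265, -0.00202077, -0.00758398]), 'grip_width': 0.0851928622570143}
scene [[457.08447572   0.         258.7597942 ]
 [  0.         457.08447572 196.43805162]
 [  0.           0.           1.        ]] [-0.34326485  1.32272181  0.84142213] [-116.31513398    0.46836654 -147.6982904 ] 0.0 3.9991605
top [[410.17089247   0.         249.36706052]
 [  0.         410.17089247 190.98448381]
 [  0.           0.           1.        ]] [0.41372818 0.0040748  1.88997401] [-177.29308493    0.51391679  -91.31818416] 0.0 2.7786767
```

View pics/scene0.png

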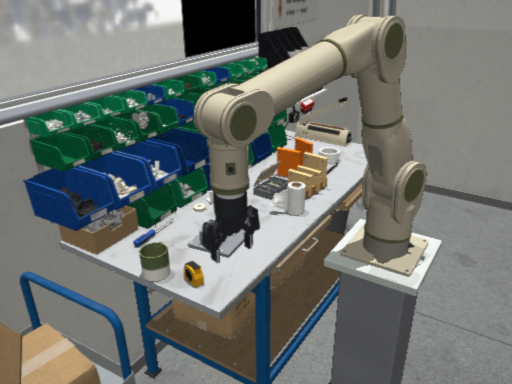

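View pics/top0.png

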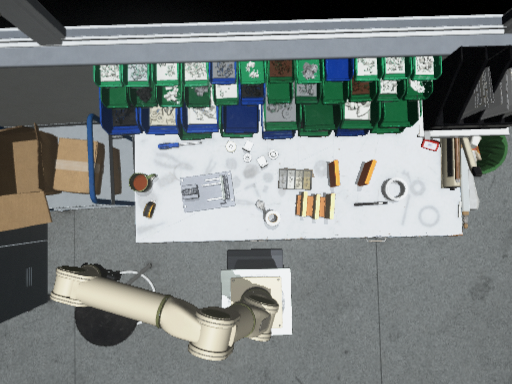

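```bash
cat > h.py <<'E'
import cv2,numpy as np
from scipy.spatial.transform import Rotation as Ro
def Rm(c): return Ro.from_euler('xyz',np.array(c["rotation"]),degrees=True).as_matrix()
def plane(c,u,v,z):
    K=c["camera_matrix"];d=Rm(c)@np.linalg.inv(K)@np.array([u,v,1.]);e=np.array(c["eye"])
    return e+d*(z-e[2])/d[2]
def proj(c,P):
    q=Rm(c).T@(np.asarray(P,float)-np.array(c["eye"]));p=c["camera_matrix"]@q;return p[:2]/p[2]
def pts(c):
    z=c["z_map"];v,u=np.mgrid[:z.shape[0],:z.shape[1]]
    p=np.stack([u,v,np.ones_like(u)],-1)@np.linalg.inv(c["camera_matrix"]).T*z[...,None]
    return p@Rm(c).T+np.array(c["eye"])
def crop(c,name,u0,v0,u1,v1,s):
    f=cv2.cvtColor(c["frame"],cv2.COLOR_RGB2BGR)[v0:v1,u0:u1]
    cv2.imwrite(name,cv2.resize(f,None,fx=s,fy=s,interpolation=cv2.INTER_CUBIC))
E
python3 - <<'E'
from h import *
c=dict(np.load("top0.npz"))
crop(c,"pics/topA.png",125,160,245,225,6)
crop(c,"pics/topB.png",250,150,390,225,5)
P=pts(c)
for u,v in [(230,215),(190,192),(300,205),(315,205),(327,205),(333,172),(367,172),(272,218)]: print(u,v,P[v,u].round(3))
E
```

```text
230 215 [0.395 0.11  0.008]
190 192 [0.501 0.28  0.088]
300 205 [ 0.433 -0.207  0.05 ]
315 205 [ 0.431 -0.267  0.098]
327 205 [ 0.43  -0.325  0.065]
333 172 [ 0.574 -0.351  0.092]
367 172 [ 0.569 -0.495  0.108]
272 218 [ 0.377 -0.082  0.004]
```

View pics/topA.png

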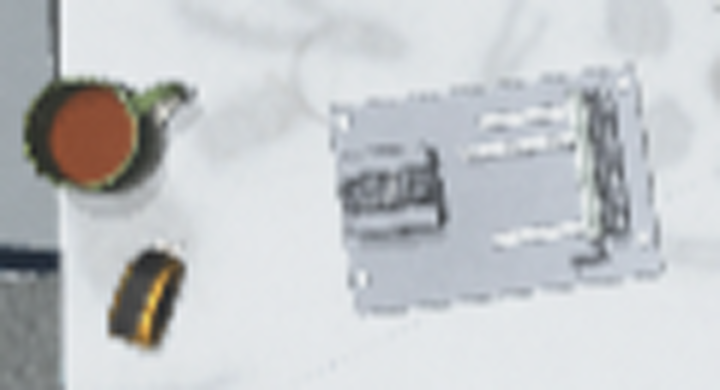

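View pics/topB.png

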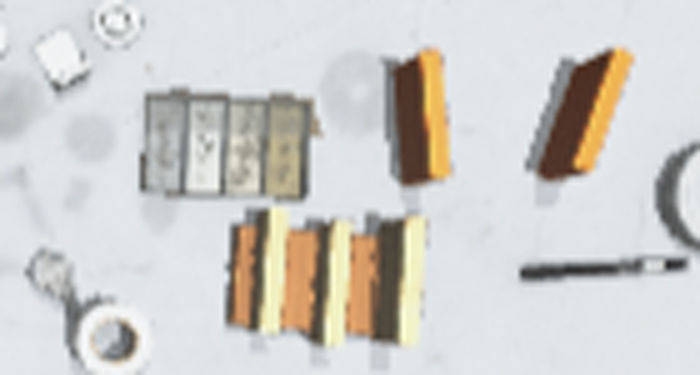

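Run:
```python
from h import *
c=dict(np.load("top0.npz"));s=dict(np.load("scene0.npz"))
crop(s,"pics/scA.png",185,130,345,260,5)
P=pts(c)
f=c["frame"].astype(int)
# boards: light yellow
hsv=cv2.cvtColor(c["frame"],cv2.COLOR_RGB2HSV)
print([hsv[205,u].tolist() for u in range(296,336)])
print([(u,P[205,u].round(3).tolist()) for u in range(294,338)])
```

```text
[[16, 85, 108], [17, 123, 214], [14, 133, 199], [14, 131, 197], [13, 115, 137], [17, 58, 79], [28, 58, 118], [30, 47, 241], [28, 53, 241], [29, 48, 241], [29, 42, 239], [14, 132, 220], [14, 133, 222], [14, 135, 221], [14, 132, 214], [14, 132, 214], [13, 132, 179], [15, 76, 87], [20, 61, 83], [25, 65, 126], [29, 44, 241], [28, 54, 241], [29, 49, 241], [27, 54, 237], [14, 132, 220], [14, 133, 221], [14, 133, 215], [14, 133, 214], [13, 132, 181], [15, 119, 150], [18, 64, 80], [17, 61, 80], [19, 61, 80], [19, 64, 87], [23, 80, 163], [31, 46, 242], [31, 47, 243], [31, 45, 241], [27, 31, 235], [101, 9, 230]]
[(294, [0.434, -0.184, 0.008]), (295, [0.434, -0.189, 0.002]), (296, [0.434, -0.193, 0.012]), (297, [0.433, -0.195, 0.032]), (298, [0.433, -0.199, 0.038]), (299, [0.433, -0.204, 0.036]), (300, [0.433, -0.207, 0.05]), (301, [0.433, -0.212, 0.047]), (302, [0.432, -0.211, 0.092]), (303, [0.432, -0.214, 0.101]), (304, [0.432, -0.218, 0.1]), (305, [0.432, -0.222, 0.103]), (306, [0.432, -0.227, 0.101]), (307, [0.432, -0.238, 0.047]), (308, [0.432, -0.244, 0.04]), (309, [0.432, -0.249, 0.036]
[... 160 characters left out ...]
5, [0.431, -0.267, 0.098]), (316, [0.431, -0.27, 0.104]), (317, [0.431, -0.274, 0.106]), (318, [0.431, -0.279, 0.101]), (319, [0.431, -0.285, 0.09]), (320, [0.431, -0.297, 0.047]), (321, [0.431, -0.302, 0.039]), (322, [0.431, -0.306, 0.042]), (323, [0.431, -0.311, 0.041]), (324, [0.431, -0.316, 0.036]), (325, [0.43, -0.321, 0.036]), (326, [0.43, -0.324, 0.042]), (327, [0.43, -0.325, 0.065]), (328, [0.43, -0.323, 0.099]), (329, [0.429, -0.325, 0.109]), (330, [0.429, -0.323, 0.143]), (331, [0.429, -0.329, 0.138]), (332, [0.429, -0.332, 0.14]), (333, [0.429, -0.337, 0.139]), (334, [0.429, -0.339, 0.147]), (335, [0.43, -0.373, 0.001]), (336, [0.43, -0.377, 0.005]), (337, [0.43, -0.383, -0.005])]
```

View pics/scA.png

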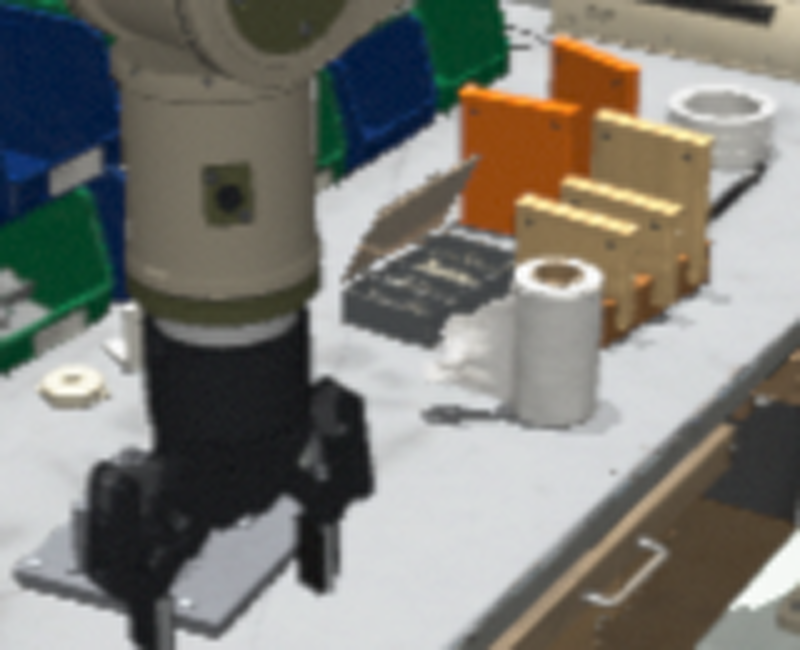

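Run:
```python
from h import *
c=dict(np.load("top0.npz"))
hsv=cv2.cvtColor(c["frame"],cv2.COLOR_RGB2HSV)
f=c["frame"]
print(f[192,170:245:3].tolist())
m=((f[...,2].astype(int)-f[...,0]>8)&(f.max(-1)<222)).astype(np.uint8)
w=np.zeros_like(m);w[160:225,172:243]=1;m*=w
m=cv2.morphologyEx(m,cv2.MORPH_CLOSE,np.ones((5,5)))
k,_=cv2.findContours(m,0,2);k=max(k,key=cv2.contourArea)
print(cv2.boundingRect(k))
r=cv2.convexHull(k)[:,0].astype(float)
W=np.array([plane(c,u,v,.014)[:2] for u,v in r],np.float32)
R=cv2.minAreaRect(W*1000);print(R,cv2.boxPoints(R))
# depth-based wheel & walls
P=pts(c);Q=P[160:225,172:243]
z=Q[...,2]
np.set_printoptions(linewidth=250)
print((z[8:60:2,::2]*1000).astype(int))
# tall board top
mm=(hsv[...,2]>225)&(hsv[...,1]>25)&(hsv[...,1]<90)&(hsv[...,0]>22)&(hsv[...,0]<36)
u_=np.zeros_like(mm);u_[185:225,295:340]=1;mm&=u_
n,l,st,ce=cv2.connectedComponentsWithStats(mm.astype(np.uint8))
for i in range(1,n):
    if st[i,4]<30:continue
    v,u=np.nonzero(l==i);zt=np.median(P[v,u,2]);h=.142 if zt>.12 else .1
    W=np.array([plane(c,a,b,h)[:2] for a,b in zip(u,v)],np.float32)*1000
    print(i,st[i],zt,cv2.minAreaRect(W),W.mean(0))
    print(np.degrees(np.arctan2(*np.linalg.svd(W-W.mean(0))[2][0][::-1])))
```

```text
[[227, 230, 233], [225, 229, 231], [227, 230, 232], [226, 230, 232], [110, 114, 119], [124, 129, 138], [130, 134, 141], [126, 130, 137], [128, 132, 140], [87, 91, 96], [185, 191, 200], [183, 189, 199], [187, 193, 203], [187, 194, 203], [187, 194, 203], [191, 196, 205], [191, 197, 206], [199, 205, 211], [152, 158, 158], [149, 153, 162], [193, 200, 209], [171, 177, 183], [215, 221, 224], [226, 229, 232], [226, 229, 232]]
(179, 160, 63, 53)
((535.8642578125, 198.11911010742188), (224.32325744628906, 276.0782165527344), 6.800650596618652) [[408.14584  321.90536 ]
 [440.83774   47.769577]
 [663.58264   74.332855]
 [630.89075  348.46863 ]]
[[  -3    0    5   -6    0    0   -5    7   -2    2   -1   -1    1   -4    0    1   -4    7    3   -5    3    0   -1    1   -3    1    2   -5   -1    0    4   -2   -1    1    4    4]
 [  -4    1   -3   -8   -3   -3    0    4    6    2    0    5   -1    6   -2    1   -4    0   -1   -3    1    5   -3    6    0    8    5    6   -4   -6    8   -2    2    2   -4   -3]
 [  -2    0    6    7   -1    2    0    1   -6   -1   -1    1    3    4    2    0    3   -4 
[... 4133 characters left out ...]
    0    1    0    4    8    6   -3   -5    9    8    2   -5    1    7    2    5    4   -2   -4    6    5    4   11    3    1   -7    2    0    7   -1    6   -2    7]]
1 [302 191   6  26  87] 0.10094898001452957 ((438.359375, -221.1998291015625), (15.501839637756348, 109.30176544189453), 84.22606658935547) [ 438.6862  -221.18155]
174.09457
2 [330 193   5  26  96] 0.14212805558505726 ((426.7263488769531, -332.5867919921875), (16.014493942260742, 107.33377075195312), 84.07131958007812) [ 425.80298 -332.26038]
173.81447
3 [315 194   6  25  89] 0.10002581384930664 ((426.2677001953125, -276.2828369140625), (15.6766996383667, 105.62092590332031), 83.8301773071289) [ 424.9844  -276.02023]
173.24043
```

```bash
cat > stand.py <<'E'
from h import *
def fit(c,win=(160,225,172,243)):
    f=c["frame"]
    m=(f.max(-1)<214).astype(np.uint8)
    w=np.zeros_like(m);w[win[0]:win[1],win[2]:win[3]]=1;m*=w
    m=cv2.morphologyEx(m,cv2.MORPH_CLOSE,np.ones((5,5)));m=cv2.morphologyEx(m,cv2.MORPH_OPEN,np.ones((5,5)))
    k,_=cv2.findContours(m,0,2);k=max(k,key=cv2.contourArea);r=k[:,0].astype(float)
    W=np.array([plane(c,u,v,.014)[:2] for u,v in r],np.float32)
    R=cv2.minAreaRect(W*1000);return R,cv2.boxPoints(R)
E
python3 - <<'E'
from stand import *
c=dict(np.load("top0.npz"))
R,B=fit(c);print(R);print(B)
E
```

```text
((507.093017578125, 202.27700805664062), (168.1703338623047, 259.96600341796875), 6.800652027130127)
[[408.2075   321.3885  ]
 [438.99142   63.251575]
 [605.9785    83.16553 ]
 [575.1946   341.30243 ]]
```

Run:
```python
from stand import *
c=dict(np.load("top0.npz"))
f=cv2.cvtColor(c["frame"],cv2.COLOR_RGB2BGR)[155:225,172:252]
f=cv2.resize(f,None,fx=10,fy=8.5,interpolation=cv2.INTER_NEAREST)
cv2.imwrite("pics/st.png",f[:595])
C=[plane(c,125+u/6-.4,160+v/6-.4,.014)[:2] for u,v in[(333,102),(632,66),(662,270),(360,313)]]
C=np.array(C)*1000;print(C)
for i in range(4): d=C[(i+1)%4]-C[i];print(np.linalg.norm(d),np.degrees(np.arctan2(d[1],d[0])))
print(C.mean(0))
```

```text
[[576.37742213 335.44000059]
 [598.560373   105.9137971 ]
 [442.01797021  86.28382726]
 [414.58424635 317.25139141]]
230.59566647698753 -84.47969682028491
157.76837320716498 -172.8525802831502
232.59111094680054 96.77370732840737
162.81233747099992 6.414197494067333
[507.88500292 211.22225409]
```

View pics/st.png

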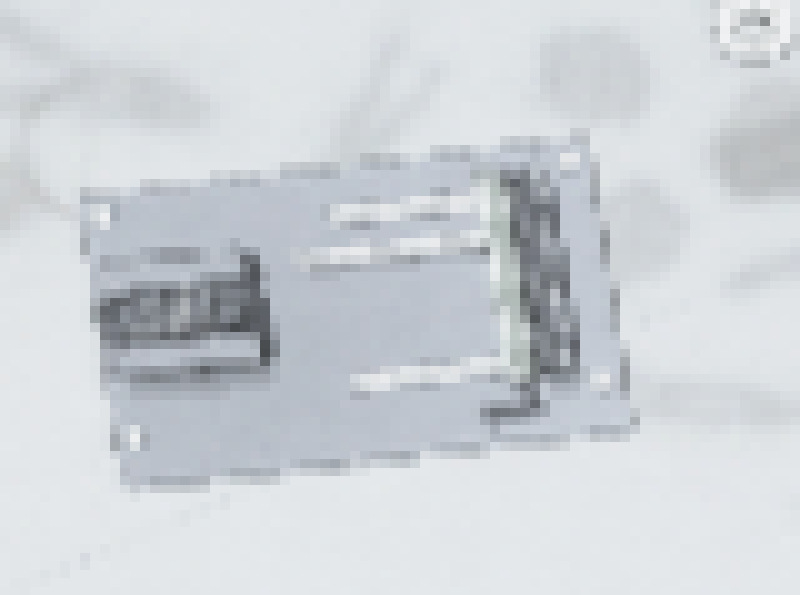

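```bash
cat > mv.py <<'E'
from h import *
yaw=np.radians(6.6)
ex=np.array([np.cos(yaw),np.sin(yaw),0]);ey=np.array([-ex[1],ex[0],0])
O=np.array([.5158,.2121,0])
def S(x,y,z): return O+ex*x+ey*y+np.array([0,0,z])
def rel(st,target,yawdeg):
    R0=Ro.from_euler('xyz',st["eef_rot"],degrees=True)
    R1=Ro.from_euler('xyz',[-90,0,yawdeg],degrees=True)
    print("d",(R0.inv().apply(np.array(target)-st["tool_pos"])).round(4),"w",(R0.inv()*R1).as_rotvec().round(4))
E
python3 - <<'E'
from mv import *
from rig import arm
s=arm.state();rel(s,S(0,.053,.13),6.6);print(S(0,.053,.13),S(0,.072,.094))
E
```

```text
d [ 0.4002  0.1009 -0.2126] w [ 1.20e-03 -4.36e-01 -2.00e-04]
[0.50970833 0.26474876 0.13      ] [0.50752453 0.28362284 0.094     ]
```

Emit:
play_rows --motion '[{"hand": -1,"dx": 0.036,"dy": 0.0,"dz": -0.019,"wx": 0,"wy": -0.05,"wz": 0},{"hand": -1,"dx": 0.073,"dy": 0.0,"dz": -0.039,"wx": 0,"wy": -0.1,"wz": 0},{"hand": -1,"dx": 0.109,"dy": 0.0,"dz": -0.058,"wx": 0,"wy": -0.15,"wz": 0},{"hand": -1,"dx": 0.146,"dy": 0.0,"dz": -0.077,"wx": 0,"wy": -0.2,"wz": 0},{"hand": -1,"dx": 0.182,"dy": 0.01,"dz": -0.097,"wx": 0,"wy": -0.25,"wz": 0},{"hand": -1,"dx": 0.218,"dy": 0.02,"dz": -0.116,"wx": 0,"wy": -0.3,"wz": 0},{"hand": -1,"dx": 0.254,"dy": 0.03,"dz": -0.135,"wx": 0,"wy": -0.35,"wz": 0},{"hand": -1,"dx": 0.29,"dy": 0.04,"dz": -0.154,"wx": 0,"wy": -0.4,"wz": 0},{"hand": -1,"dx": 0.325,"dy": 0.055,"dz": -0.172,"wx": 0,"wy": -0.436,"wz": 0},{"hand": -1,"dx": 0.36,"dy": 0.07,"dz": -0.191,"wx": 0,"wy": -0.436,"wz": 0},{"hand": -1,"dx": 0.39,"dy": 0.085,"dz": -0.207,"wx": 0,"wy": -0.436,"wz": 0},{"hand": -1,"dx": 0.4,"dy": 0.1,"dz": -0.2125,"wx": 0,"wy": -0.436,"wz": 0}]'

```text
time: 1.1
tool_pos: [0.5134, 0.2592, 0.1304]
eef_rot: [-90.1, -0.1, 6.2]
contact_force: [0.1, -0.1, 0.0]
grip_width: 0.0001
```

Run:
```python
from mv import *
from rig import arm,capture
for n in("scene","top"):
    c=capture(n); np.savez(f"{n}1.npz",**c)
    crop(c,f"pics/{n}1.png",*((180,190,280,270,8) if n=="scene" else (172,155,252,225,9)))
s=arm.state();print(s)
c=dict(np.load("scene1.npz"))
print(proj(c,S(0,.072,.094)),proj(c,S(0,-.07,.014)))
```

```text
{'time': 1.2, 'joint_pos': array([-39.51533868,  17.16421455,   9.2245236 ,  99.28602442,
        -2.92029885,  64.05833297,  66.88997669]), 'qvel': array([-2.67315254, -2.1179352 , -3.11712207, -1.65323632, -0.46736192,
        2.32080061, -2.29904491]), 'joint_torque': array([  1.86477296, -56.00494623,   4.09074068, -36.60663128,
         0.11926258,  -0.68991853,   0.64655554]), 'tool_pos': array([0.51019379, 0.26120318, 0.12840072]), 'eef_rot': array([-90.18948635,   0.2103323 ,   6.29369767]), 'contact_force': array([-0.72978508,  1.22893371,  0.21103294]), 'torque': array([ 0.04222269,  0.05068787, -0.00120065]), 'grip_width': 0.0002467145635477294}
[211.53424252 220.46191266] [232.72367676 222.27588247]
```

View pics/scene1.png

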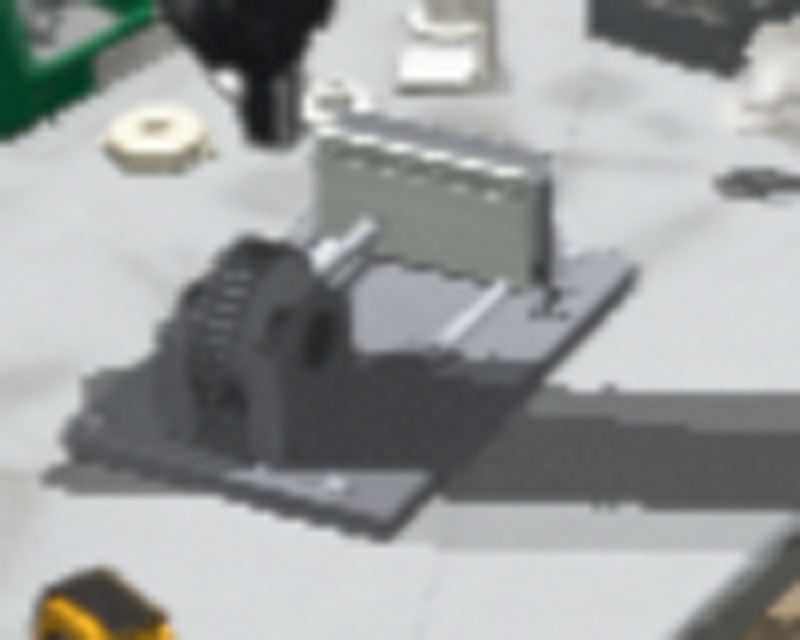

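View pics/top1.png

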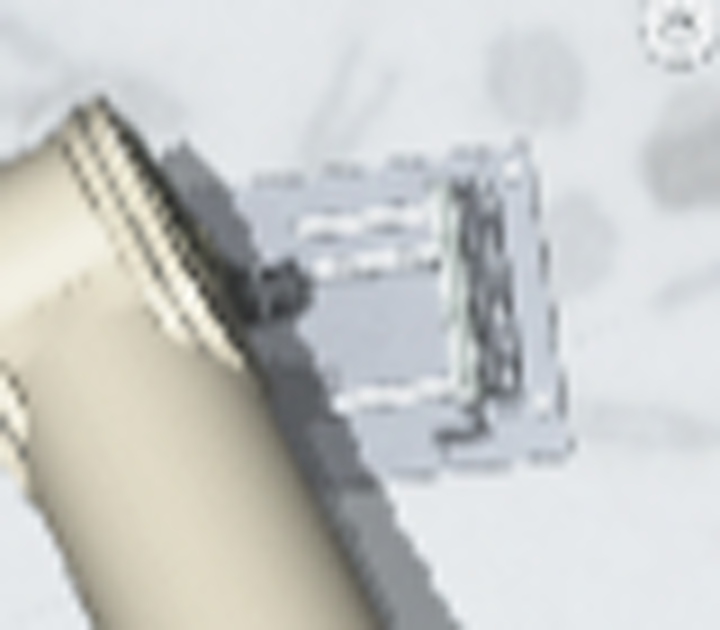

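```bash
cat > look.py <<'E'
from mv import *
def st(p): d=np.array(p)-O; return np.array([d@ex,d@ey,d[2]])*1000
E
python3 - <<'E'
from look import *
c=dict(np.load("scene1.npz"));t=dict(np.load("top0.npz"))
for u,v in[(375,262),(530,290),(548,312),(548,290),(630,265),(395,535),(70,450)]:
    print(u,v,st(plane(c,180+u/8-.4,190+v/8-.4,.014)).round(1))
print('60mm')
for u,v in[(318,150),(535,195)]: print(u,v,st(plane(c,180+u/8-.4,190+v/8-.4,.060)).round(1))
for k in range(0,9): print(k,(proj(c,S(-.06,-.084+.0035*k,.014))*8-np.array([180*8,190*8])).round(0))
def tc(u,v,z): return st(plane(t,172+u/10-.4,155+v/8.5-.4,z)).round(1)
print("pointer",tc(535,400,.014),tc(490,412,.014),"wall outer top",tc(485,180,.073),tc(515,380,.073),tc(520,330,.073))
print("fixed right",tc(580,375,.073))
gs=cv2.cvtColor(c["frame"],cv2.COLOR_RGB2BGR)[210:240,230:270]
cv2.imwrite("pics/p1.png",cv2.resize(gs,None,fx=20,fy=20,interpolation=cv2.INTER_CUBIC))
gs=cv2.cvtColor(t["frame"],cv2.COLOR_RGB2BGR)[170:210,212:242]
cv2.imwrite("pics/p1t.png",cv2.resize(gs,None,fx=15,fy=15,interpolation=cv2.INTER_CUBIC))
E
```

```text
375 262 [ 20.6 -59.9  14. ]
530 290 [-55.7 -67.   14. ]
548 312 [-71.9 -52.9  14. ]
548 290 [-63.  -70.4  14. ]
630 265 [ -86.7 -106.6   14. ]
395 535 [-96.3 131.8  14. ]
70 450 [ 58.4 133.8  14. ]
60mm
318 150 [ 53.9 -69.6  60. ]
535 195 [-56.2 -72.9  60. ]
0 [552. 272.]
1 [549. 275.]
2 [545. 279.]
3 [542. 282.]
4 [538. 286.]
5 [535. 289.]
6 [531. 293.]
7 [528. 296.]
8 [524. 300.]
pointer [-68.2 -73.8  14. ] [-71.8 -52.5  14. ] wall outer top [ 47.  -71.1  73. ] [-58.5 -70.2  73. ] [-32.9 -75.9  73. ]
fixed right [-59.9 -99.1  73. ]
```

View pics/p1.png

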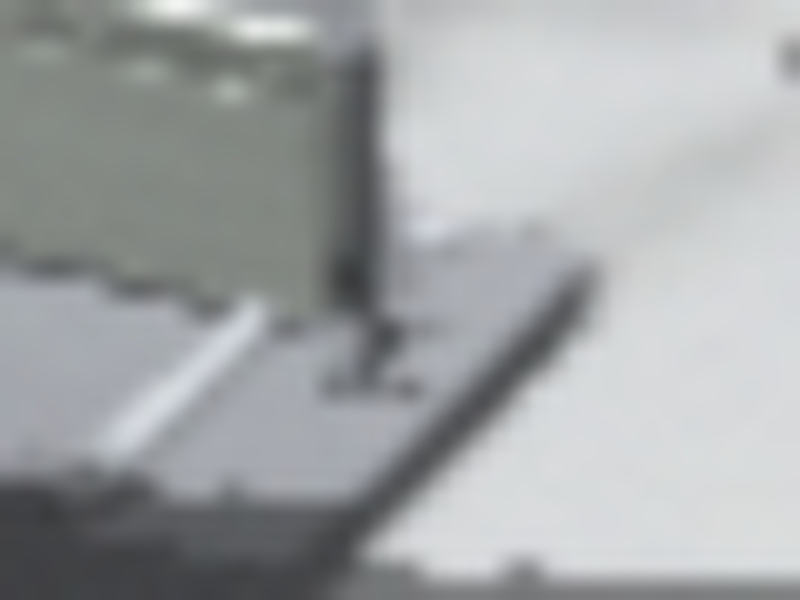

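View pics/p1t.png

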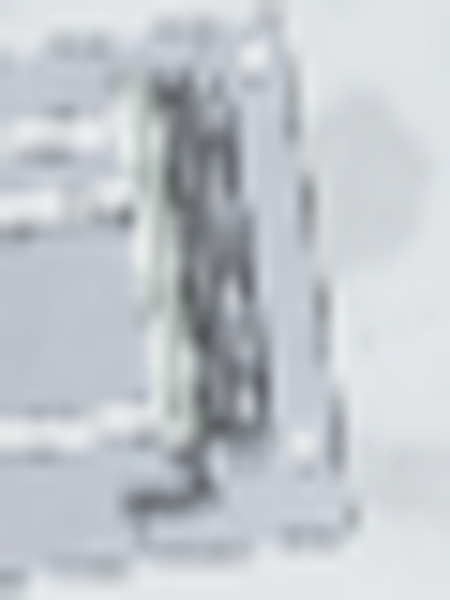

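Emit:
play_rows --motion '[{"hand": -1,"dy": 0.018},{"hand": -1,"dy": 0.028},{"hand": -1,"dy": 0.034},{"hand": -1,"dy": 0.036},{"hand": -1,"dy": 0.037},{"hand": -1,"dy": 0.037}]'

```text
invalid input
```

Emit:
play_rows --motion '[{"hand": -1,"dx": 0,"dy": 0.018,"dz": 0,"wx": 0,"wy": 0,"wz": 0},{"hand": -1,"dx": 0,"dy": 0.028,"dz": 0,"wx": 0,"wy": 0,"wz": 0},{"hand": -1,"dx": 0,"dy": 0.034,"dz": 0,"wx": 0,"wy": 0,"wz": 0},{"hand": -1,"dx": 0,"dy": 0.036,"dz": 0,"wx": 0,"wy": 0,"wz": 0},{"hand": -1,"dx": 0,"dy": 0.037,"dz": 0,"wx": 0,"wy": 0,"wz": 0},{"hand": -1,"dx": 0,"dy": 0.037,"dz": 0,"wx": 0,"wy": 0,"wz": 0}]'

```text
time: 1.7
tool_pos: [0.5096, 0.2659, 0.0948]
eef_rot: [-90.0, -0.0, 6.6]
contact_force: [-0.2, -0.1, 0.7]
grip_width: -0.0001
```

Emit:
play_rows --motion '[{"hand": -1,"dx": 0,"dy": 0.001,"dz": 0,"wx": 0,"wy": 0,"wz": 0},{"hand": -1,"dx": 0,"dy": 0.002,"dz": 0,"wx": 0,"wy": 0,"wz": 0},{"hand": -1,"dx": 0,"dy": 0.002,"dz": 0,"wx": 0,"wy": 0,"wz": 0}]'

```text
time: 1.95
tool_pos: [0.5097, 0.2655, 0.0925]
eef_rot: [-90.0, -0.0, 6.6]
contact_force: [0.5, 0.7, -0.3]
grip_width: -0.0
```

Emit:
play_rows --motion '[{"hand": -1,"dx": 0,"dy": 0.0,"dz": 0.003,"wx": 0,"wy": 0,"wz": 0},{"hand": -1,"dx": 0,"dy": 0.0,"dz": 0.006,"wx": 0,"wy": 0,"wz": 0}]'

```text
time: 2.12
tool_pos: [0.5094, 0.271, 0.0927]
eef_rot: [-90.0, -0.0, 6.6]
contact_force: [0.6, -1.3, 1.9]
grip_width: -0.0003
```

Emit:
play_rows --motion '[{"hand": -1,"dx": 0,"dy": 0.0,"dz": 0.003,"wx": 0,"wy": 0,"wz": 0},{"hand": -1,"dx": 0,"dy": 0.0,"dz": 0.006,"wx": 0,"wy": 0,"wz": 0}]'

```text
time: 2.28
tool_pos: [0.5089, 0.2762, 0.093]
eef_rot: [-90.1, -0.0, 6.5]
contact_force: [-3.1, -9.2, 13.1]
grip_width: -0.0002
```

Emit:
play_rows --motion '[{"hand": -1,"dx": 0,"dy": -0.0005,"dz": 0.004,"wx": 0,"wy": 0,"wz": 0},{"hand": -1,"dx": 0,"dy": -0.0005,"dz": 0.008,"wx": 0,"wy": 0,"wz": 0},{"hand": -1,"dx": 0,"dy": -0.0005,"dz": 0.012,"wx": 0,"wy": 0,"wz": 0}]'

```text
time: 2.53
tool_pos: [0.5072, 0.2902, 0.0939]
eef_rot: [-89.9, -0.1, 6.6]
contact_force: [-1.1, 0.7, 7.2]
grip_width: 0.0001
```

```bash
cat > pic.py <<'E'
import sys
from look import *
from rig import arm,capture
k=sys.argv[1]
for n in("scene","top"):
    c=capture(n); np.savez(f"{n}{k}.npz",**c)
    crop(c,f"pics/{n}{k}.png",*((195,195,270,250,10) if n=="scene" else (172,155,252,225,9)))
s=arm.state();print(s["time"],s["tool_pos"],st(s["tool_pos"]),s["contact_force"])
E
python3 pic.py 2
```

```text
2.6333 [0.50711697 0.29133878 0.09391553] [ 0.48199882 79.71165243 93.91552713] [-0.73959485  2.06296597  6.05565746]
```

View pics/scene2.png

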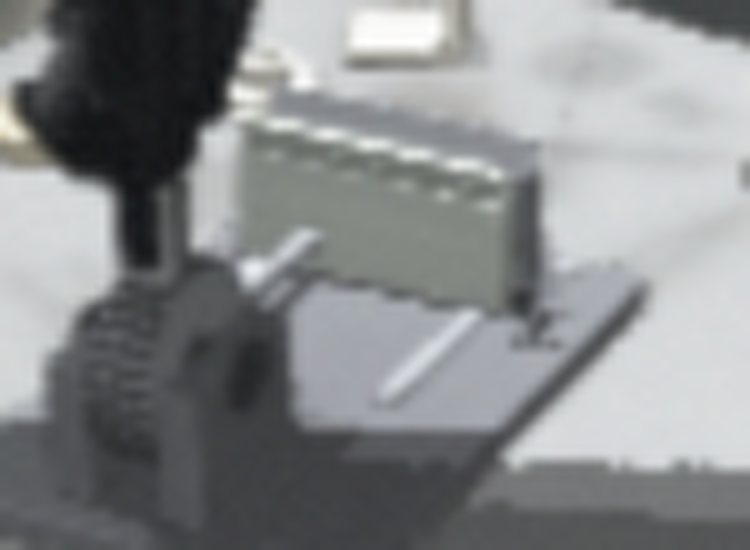

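Emit:
play_rows --motion '[{"hand": -1,"dx": 0,"dy": 0,"dz": 0.004,"wx": 0,"wy": 0,"wz": 0},{"hand": -1,"dx": 0,"dy": 0,"dz": 0.008,"wx": 0,"wy": 0,"wz": 0}]'

```text
time: 2.8
tool_pos: [0.5064, 0.2972, 0.0933]
eef_rot: [-90.0, -0.0, 6.6]
contact_force: [0.3, -4.9, 6.5]
grip_width: -0.0
```

Emit:
play_rows --motion '[{"hand": -1,"dx": 0,"dy": 0,"dz": 0.003,"wx": 0,"wy": 0,"wz": 0},{"hand": -1,"dx": 0,"dy": 0,"dz": 0.006,"wx": 0,"wy": 0,"wz": 0}]'

```text
time: 2.97
tool_pos: [0.5051, 0.3037, 0.0927]
eef_rot: [-90.0, 0.0, 6.6]
contact_force: [1.0, 0.1, -0.1]
grip_width: -0.0005
```

```bash
cat >> look.py <<'E'
def shift(a,b,box=(205,205,245,232)):
    # subpixel motion of the greenish wall face between scene frames
    u0,v0,u1,v1=box
    g=[cv2.cvtColor(x["frame"],cv2.COLOR_RGB2GRAY)[v0:v1,u0:u1].astype(np.float32) for x in (a,b)]
    return cv2.phaseCorrelate(g[0],g[1],cv2.createHanningWindow((u1-u0,v1-v0),cv2.CV_32F))
E
python3 pic.py 3
python3 - <<'E'
from look import *
a,b,d=[dict(np.load(f"scene{i}.npz")) for i in(1,2,3)]
bx=(222,202,256,234)
print(shift(a,b,bx),shift(a,d,bx))
print((proj(a,S(-.03,-.0705+.0035,.04))-proj(a,S(-.03,-.0705,.04))))
E
```

```text
3.0667 [0.5046491  0.30424338 0.09246255] [-0.48630067 92.81438017 92.4625537 ] [ 0.60125117 -0.14518672 -0.28048959]
((-0.48687657260423833, 0.2969174340033529), 1.111827566805813) ((-0.5031325855149262, 0.2907664051608414), 1.0150160822603438)
[-0.45257414  0.4264454 ]
```

View pics/scene3.png

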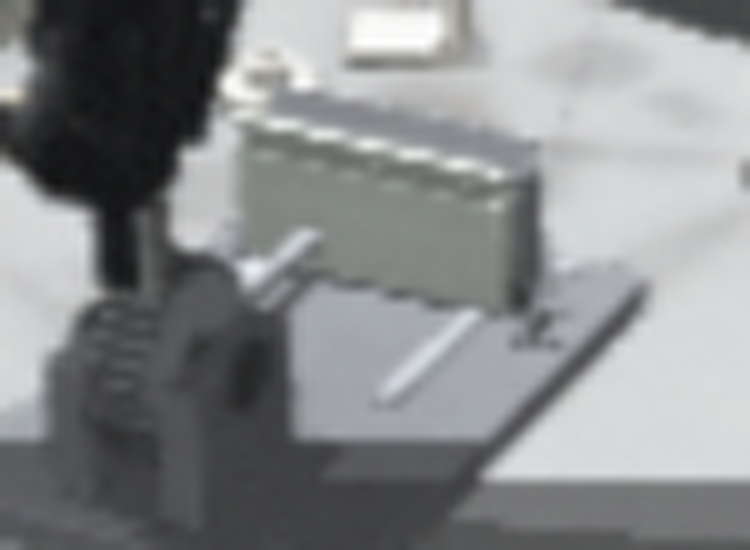

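Emit:
play_rows --motion '[{"hand": -1,"dx": 0,"dy": -0.012,"dz": -0.006,"wx": 0,"wy": 0,"wz": 0},{"hand": -1,"dx": 0,"dy": -0.012,"dz": -0.03,"wx": 0,"wy": 0,"wz": 0},{"hand": -1,"dx": 0,"dy": -0.006,"dz": -0.03,"wx": 0,"wy": 0,"wz": 0},{"hand": -1,"dx": 0,"dy": 0,"dz": -0.03,"wx": 0,"wy": 0,"wz": 0},{"hand": -1,"dx": 0,"dy": 0.0005,"dz": -0.03,"wx": 0,"wy": 0,"wz": 0},{"hand": -1,"dx": 0,"dy": 0.0005,"dz": -0.026,"wx": 0,"wy": 0,"wz": 0},{"hand": -1,"dx": 0,"dy": 0.0005,"dz": -0.022,"wx": 0,"wy": 0,"wz": 0},{"hand": -1,"dx": 0,"dy": 0.0005,"dz": -0.018,"wx": 0,"wy": 0,"wz": 0},{"hand": -1,"dx": 0,"dy": 0.0005,"dz": -0.014,"wx": 0,"wy": 0,"wz": 0},{"hand": -1,"dx": 0,"dy": 0.0005,"dz": -0.01,"wx": 0,"wy": 0,"wz": 0},{"hand": -1,"dx": 0,"dy": 0.0005,"dz": -0.01,"wx": 0,"wy": 0,"wz": 0}]'

```text
time: 3.98
tool_pos: [0.5071, 0.2946, 0.0933]
eef_rot: [-89.9, -0.1, 6.7]
contact_force: [1.8, 1.2, 6.1]
grip_width: 0.0001
```

```bash
python3 pic.py 4
python3 - <<'E'
from look import *
a,b,d=[dict(np.load(f"scene{i}.npz")) for i in(1,3,4)]
for bx in [(222,202,256,234),(225,212,248,228)]:
  print(shift(a,b,bx),shift(a,d,bx))
E
```

```text
4.0833 [0.50710606 0.29450358 0.09337343] [ 0.83490891 82.85672691 93.37342698] [ 1.36375843 -0.24525852  5.95537827]
((-0.5031325855149262, 0.2907664051608414), 1.0150160822603438) ((-0.22968094574765985, 0.2393446018405836), 0.9715586404005686)
((0.14283384570828872, -0.06442982636402306), 0.7947040262321631) ((-0.1208198844706434, -0.15552680466423752), 0.8368923738598824)
```

View pics/scene4.png

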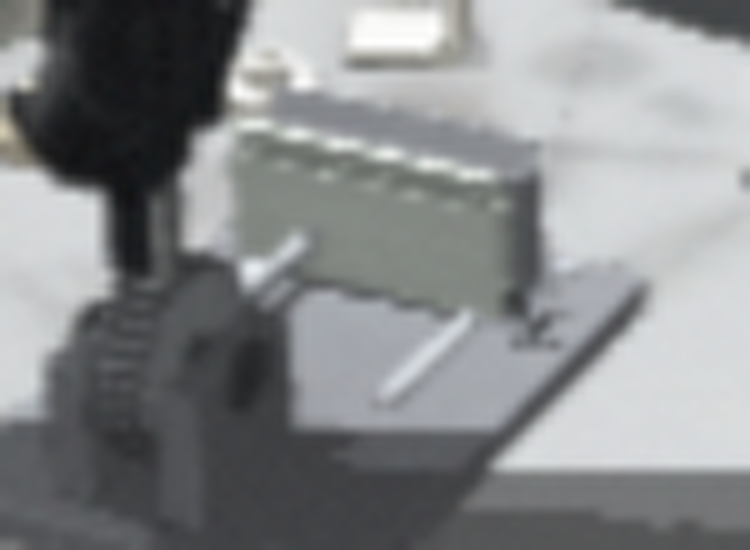

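```bash
cat >> look.py <<'E'
def wallrow(c,cols=range(229,239)):
    f=c["frame"].astype(float);r=[]
    for u in cols:
        g=f[205:236,u,1]-f[205:236,u,2]   # green face >0, plate <0
        # last downward crossing of -1
        w=np.nonzero(g>0)[0].max();t=0
        x=w+(g[w]+1)/(g[w]-g[w+1]+1e-9)
        r.append(205+min(x,w+1))
    return np.mean(r),np.std(r)
E
python3 - <<'E'
from look import *
for i in(1,2,3,4):
    c=dict(np.load(f"scene{i}.npz"));print(i,wallrow(c))
f=c["frame"].astype(int);print((f[205:236,233,1]-f[205:236,233,2]).tolist())
for k in range(9): # predicted bottom row at col 233.5
    p=np.array([proj(c,S(x,-.072+.0035*k,.014)) for x in(-.05,.05)]);print(k,np.interp(233.5,p[::-1,0] if p[0,0]>p[1,0] else p[:,0],p[::-1,1] if p[0,0]>p[1,0] else p[:,1]).round(2))
E
```

```text
1 (np.float64(223.17904761894687), np.float64(0.6432422126964228))
2 (np.float64(223.63440476177703), np.float64(0.7060695016538286))
3 (np.float64(223.64999999986443), np.float64(0.7075115280462578))
4 (np.float64(224.3345238094148), np.float64(0.6825790178892813))
[-2, -3, -5, -5, -3, 3, 4, 6, 5, 4, 3, 4, 5, 5, 6, 5, 5, 5, 4, -1, -6, -7, -6, -6, -6, -5, -5, -7, -7, -6, -5]
0 222.15
1 222.69
2 223.23
3 223.77
4 224.31
5 224.86
6 225.4
7 225.95
8 226.51
```

Run:
```python
from look import *
ims=[]
for i in("0","4"):
    t=dict(np.load(f"top{i}.npz"))
    ims.append(cv2.resize(cv2.cvtColor(t["frame"],cv2.COLOR_RGB2BGR)[188:210,215:240],None,fx=16,fy=16,interpolation=cv2.INTER_CUBIC))
cv2.imwrite("pics/cmp.png",np.hstack(ims)[:, :800])
print((t["frame"][196:207,216:240].sum(-1)//3))
for k in (0,2,4,6,8): print(k,proj(t,S(-.062,-.084+.0035*k,.014)).round(2),proj(t,S(-.075,-.084+.0035*k,.014)).round(2))
```

```text
[[199 200 201 202 192 209 185 118 199 212 141 136 191 115 207 207 207 205
  193 229 229 230 231 231]
 [187 199 216 228 191 218 189 159 207 218 125 134 189 133 208 208 208 208
  173 226 228 229 231 230]
 [225 230 223 223 203 231 195 187 191 205 110 111 133 139 193 215 216 208
  160 225 226 227 228 228]
 [229 228 211 195 200 212 159 149 155 201 169 144 147 166 196 225 234 204
  159 220 221 223 222 223]
 [198 200 201 204 201 186 148 150 172 205 203 178 180 184 209 215 215 199
  161 219 219 220 213 216]
 [200 199 202 202 201 199 172 149 188 172 204 193 193 197 208 205 188 205
  188 220 220 219 213 217]
 [202 201 201 200 184 165 144 123 161 121 168 204 206 209 209 209 209 209
  210 218 218 217 215 217]
 [201 200 203 196 149 116 119 124 129 150 173 205 208 209 209 209 209 209
  210 201 219 219 216 216]
 [200 200 203 199 173 150 174 173 180 193 205 205 207 209 210 208 210 213
  210 178 225 225 223 224]
 [200 201 203 203 200 176 205 208 207 210 209 207 206 208 202 180 190 186
  197 208 228 228 228 227]
 [202 203 207 206 202 187 190 186 186 188 182 189 197 222 218 199 208 202
  210 230 230 230 229 228]]
0 [227.13 200.  ] [227.52 202.82]
2 [225.62 200.21] [226.   203.03]
4 [224.1  200.43] [224.49 203.24]
6 [222.59 200.64] [222.97 203.45]
8 [221.08 200.85] [221.46 203.66]
```

View pics/cmp.png

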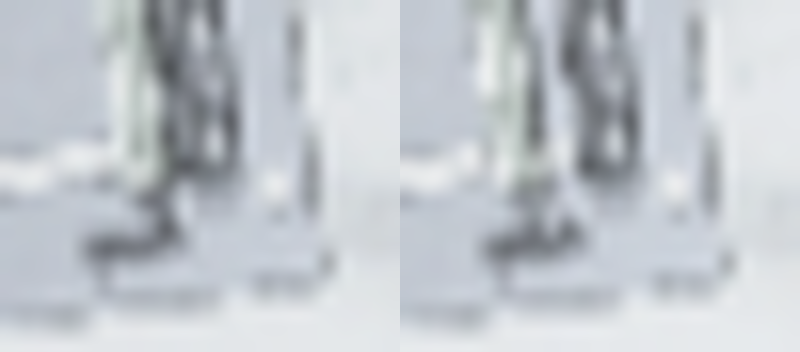

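Emit:
play_rows --motion '[{"hand": -1,"dx": 0,"dy": -0.012,"dz": 0,"wx": 0,"wy": 0,"wz": 0},{"hand": -1,"dx": 0,"dy": -0.012,"dz": -0.02,"wx": 0,"wy": 0,"wz": 0},{"hand": -1,"dx": 0,"dy": -0.006,"dz": -0.02,"wx": 0,"wy": 0,"wz": 0},{"hand": -1,"dx": 0,"dy": 0,"dz": -0.02,"wx": 0,"wy": 0,"wz": 0},{"hand": -1,"dx": 0,"dy": 0,"dz": -0.02,"wx": 0,"wy": 0,"wz": 0},{"hand": -1,"dx": 0,"dy": 0,"dz": -0.016,"wx": 0,"wy": 0,"wz": 0},{"hand": -1,"dx": 0,"dy": 0,"dz": -0.012,"wx": 0,"wy": 0,"wz": 0},{"hand": -1,"dx": 0,"dy": 0,"dz": -0.008,"wx": 0,"wy": 0,"wz": 0},{"hand": -1,"dx": 0,"dy": 0,"dz": -0.004,"wx": 0,"wy": 0,"wz": 0},{"hand": -1,"dx": 0,"dy": 0,"dz": 0,"wx": 0,"wy": 0,"wz": 0},{"hand": -1,"dx": 0,"dy": 0,"dz": 0,"wx": 0,"wy": 0,"wz": 0}]'

```text
time: 5.0
tool_pos: [0.5068, 0.2951, 0.0933]
eef_rot: [-89.9, -0.1, 6.7]
contact_force: [1.5, 0.7, 8.9]
grip_width: -0.0003
```

```bash
python3 pic.py 5
python3 - <<'E'
from look import *
for i in(1,3,4,5): print(wallrow(dict(np.load(f"scene{i}.npz"))))
E
```

```text
5.1 [0.50673662 0.2950981  0.09330008] [ 0.53624704 83.48977472 93.30008345] [0.23685424 1.09570158 8.75517556]
(np.float64(223.17904761894687), np.float64(0.6432422126964228))
(np.float64(223.64999999986443), np.float64(0.7075115280462578))
(np.float64(224.3345238094148), np.float64(0.6825790178892813))
(np.float64(224.97857142846433), np.float64(0.737154738749314))
```

Emit:
play_rows --motion '[{"hand": -1,"dx": 0,"dy": -0.012,"dz": 0,"wx": 0,"wy": 0,"wz": 0},{"hand": -1,"dx": 0,"dy": -0.012,"dz": -0.02,"wx": 0,"wy": 0,"wz": 0}]'

```text
time: 5.27
tool_pos: [0.5077, 0.2783, 0.106]
eef_rot: [-89.8, -0.0, 6.9]
contact_force: [0.3, 1.4, -0.0]
grip_width: 0.0001
```

```bash
python3 pic.py 6
python3 - <<'E'
from look import *
print(wallrow(dict(np.load(f"scene6.npz"))))
ims=[]
for i in("0","4","6"):
    t=dict(np.load(f"top{i}.npz"))
    ims.append(cv2.resize(cv2.cvtColor(t["frame"],cv2.COLOR_RGB2BGR)[188:210,217:233],None,fx=16,fy=16,interpolation=cv2.INTER_CUBIC))
cv2.imwrite("pics/cmp2.png",np.hstack(ims))
print((t["frame"][196:207,216:240].sum(-1)//3))
E
```

```text
5.3667 [0.50927393 0.27112415 0.10476722] [  0.30124227  59.38306686 104.76722295] [ 0.33291833 -1.12003946 -0.25205187]
(np.float64(224.90059523803274), np.float64(0.7118910752324984))
[[199 200 200 193 212 187 136 167 202 211 141 135 191 114 205 206 206 204
  193 229 230 230 231 231]
 [186 199 216 231 226 190 166 177 230 217 126 133 189 133 206 206 208 208
  172 227 228 229 230 230]
 [226 229 224 227 230 198 204 173 229 205 109 111 133 139 193 215 217 208
  159 224 226 227 229 228]
 [229 228 211 197 213 161 172 153 204 202 168 143 146 164 195 224 234 203
  159 219 221 224 222 223]
 [198 199 202 202 189 139  98 166 203 206 202 178 180 183 208 215 215 199
  161 219 218 219 214 215]
 [201 200 202 201 198 166 102 180 199 171 204 192 194 197 208 204 186 205
  185 219 219 219 214 216]
 [202 202 201 200 180 143 110 161 160 120 169 205 207 208 210 206 209 208
  211 217 216 218 215 216]
 [200 201 202 196 150 117 119 125 129 150 172 203 206 208 208 209 208 209
  210 201 220 217 217 217]
 [200 200 203 199 173 149 173 173 181 194 206 205 208 208 209 208 209 212
  209 179 224 224 224 224]
 [201 201 204 203 199 176 205 207 206 210 208 207 204 208 202 180 190 186
  195 208 227 228 228 226]
 [201 203 208 205 202 187 189 184 187 186 182 187 197 222 218 199 207 202
  210 231 230 229 229 228]]
```

View pics/cmp2.png

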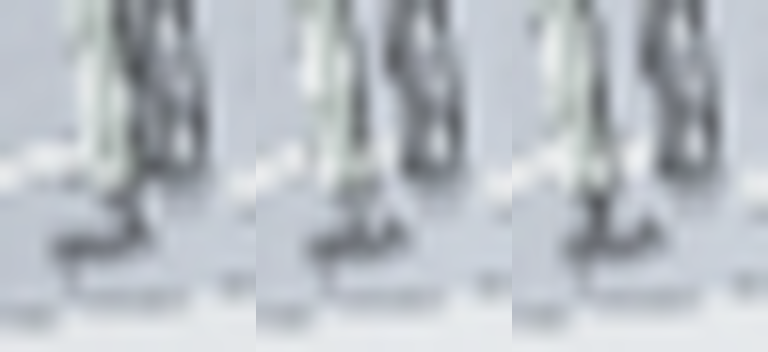

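Emit:
play_rows --motion '[{"hand": -1,"dx": 0,"dy": 0.006,"dz": 0,"wx": 0,"wy": 0,"wz": 0},{"hand": -1,"dx": 0,"dy": 0.012,"dz": 0,"wx": 0,"wy": 0,"wz": 0},{"hand": -1,"dx": 0,"dy": 0.012,"dz": 0,"wx": 0,"wy": 0,"wz": 0},{"hand": -1,"dx": 0,"dy": 0.012,"dz": 0.004,"wx": 0,"wy": 0,"wz": 0},{"hand": -1,"dx": 0,"dy": 0.012,"dz": 0.008,"wx": 0,"wy": 0,"wz": 0},{"hand": -1,"dx": 0,"dy": 0.012,"dz": 0.012,"wx": 0,"wy": 0,"wz": 0},{"hand": -1,"dx": 0,"dy": 0.012,"dz": 0.016,"wx": 0,"wy": 0,"wz": 0},{"hand": -1,"dx": 0,"dy": 0.012,"dz": 0.02,"wx": 0,"wy": 0,"wz": 0},{"hand": -1,"dx": 0,"dy": 0.012,"dz": 0.02,"wx": 0,"wy": 0,"wz": 0},{"hand": -1,"dx": 0,"dy": 0.0,"dz": 0.02,"wx": 0,"wy": 0,"wz": 0},{"hand": -1,"dx": 0,"dy": 0.0,"dz": 0,"wx": 0,"wy": 0,"wz": 0}]'

```text
time: 6.28
tool_pos: [0.5077, 0.2784, 0.1056]
eef_rot: [-89.8, -0.0, 7.0]
contact_force: [0.7, 0.2, 0.3]
grip_width: 0.0001
```

```bash
python3 pic.py 7
python3 - <<'E'
from look import *
s=dict(np.load(f"scene7.npz"))
print(wallrow(s))
ims=[]
for i in("0","6","7"):
    t=dict(np.load(f"top{i}.npz"))
    ims.append(cv2.resize(cv2.cvtColor(t["frame"],cv2.COLOR_RGB2BGR)[188:210,217:233],None,fx=16,fy=16,interpolation=cv2.INTER_CUBIC))
cv2.imwrite("pics/cmp3.png",np.hstack(ims))
print((t["frame"][196:207,216:240].sum(-1)//3))
ims=[cv2.resize(cv2.cvtColor(dict(np.load(f"scene{i}.npz"))["frame"],cv2.COLOR_RGB2BGR)[212:236,236:262],None,fx=15,fy=15,interpolation=cv2.INTER_CUBIC) for i in(1,7)]
cv2.imwrite("pics/cmps.png",np.hstack(ims))
print(s["frame"][220:234,238:258].sum(-1)//3)
E
```

```text
6.3833 [0.50926773 0.27102106 0.10437564] [  0.28324005  59.2813773  104.37564334] [ 0.05040288 -1.17466699  0.35755087]
(np.float64(225.68174603164653), np.float64(0.6241895728361075))
[[198 196 169 215 188 149 146 187 203 212 142 136 190 114 208 207 207 204
  192 229 229 230 231 231]
 [187 196 203 231 194 180 156 225 230 218 125 135 190 132 207 208 207 207
  172 227 228 229 230 230]
 [225 229 226 234 196 193 158 231 229 204 110 111 133 139 193 215 216 209
  158 225 226 227 228 228]
 [229 228 216 228 175 164 138 202 203 202 169 144 147 164 194 225 234 203
  159 219 221 223 222 223]
 [199 199 203 208 157 115 168 201 203 205 204 176 179 183 208 216 215 199
  161 218 218 220 214 216]
 [201 202 201 198 168 115 179 204 199 172 204 193 195 198 207 203 188 204
  185 218 220 219 213 217]
 [201 201 201 197 165 119 151 174 161 120 168 204 207 208 208 208 209 209
  210 218 217 216 215 216]
 [202 201 202 197 148 116 119 125 131 151 171 205 207 209 209 208 209 209
  210 201 219 219 217 216]
 [200 200 202 200 172 149 173 172 181 194 205 204 207 209 210 209 208 213
  209 177 225 224 223 223]
 [200
[... 688 characters left out ...]
 175 171
  154 111]
 [131 135 144 137 133 126  93  66  93 148 159 118 132 147 164 172 171 153
  111  87]
 [120 150 195 159 136 129 109  92  87 122 105 100 152 169 173 172 153 112
   83 107]
 [178 206 200 146 119 139 146 140  99 115  99 141 162 171 172 155 112  85
  111 167]
 [214 203 163 158 164 167 168 162 124 127 120 135 123 154 153 114  86 108
  182 209]
 [202 165 159 167 170 170 170 170 166 168 168 170 165 151 113  84 105 165
  205 216]
 [160 159 167 171 169 170 171 170 172 173 172 171 155 114  85 104 165 203
  213 216]
 [160 168 171 171 170 171 170 170 170 171 171 156 115  85 105 164 201 213
  214 216]
 [166 170 171 170 171 169 171 169 169 168 155 115  87 104 165 203 214 216
  216 217]]
```

View pics/cmp3.png

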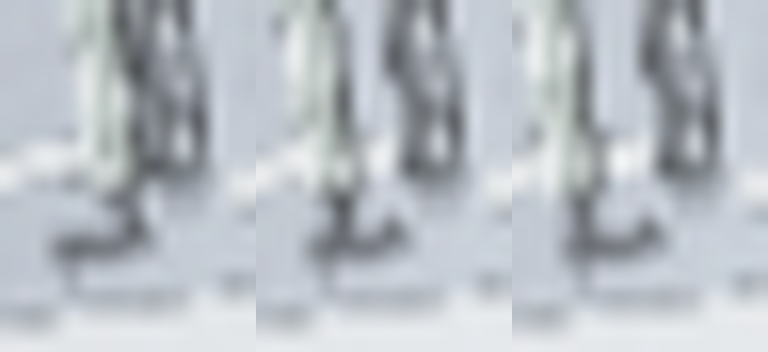

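View pics/cmps.png

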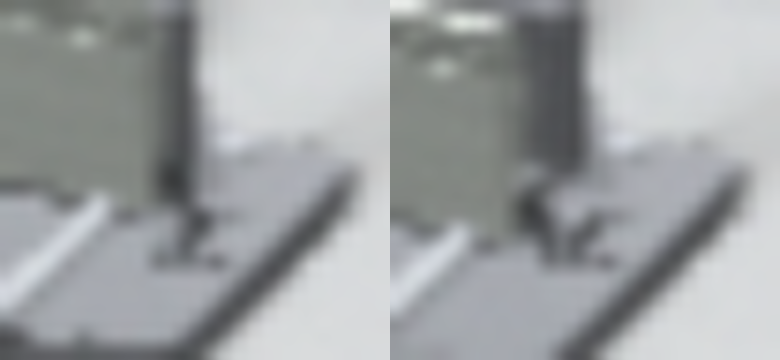

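```bash
cat >> look.py <<'E'
def prof(c,x0,x1,z,ys,n=60,ch=None):
    f=c["frame"].astype(np.float32);f=f.mean(-1) if ch is None else f[...,ch]
    f=np.ascontiguousarray(f)
    acc=0
    for x in np.linspace(x0,x1,n):
        p=np.array([proj(c,S(x,y,z)) for y in ys],np.float32)
        acc=acc+cv2.remap(f,p[:,0].reshape(1,-1),p[:,1].reshape(1,-1),cv2.INTER_LINEAR)[0]
    return acc/n
E
python3 - <<'E'
from look import *
ys=np.arange(-.110,-.036,.002)
for i in "07":
    c=dict(np.load(f"top{i}.npz"))
    print("y   ",(ys*1000).round().astype(int).tolist())
    print("wall z60",prof(c,-.045,.045,.06,ys).round().astype(int).tolist())
    for a,b in[(-.066,-.060),(-.072,-.068),(-.078,-.074),(-.084,-.08)]:
        print(a,prof(c,a,b,.014,ys,20).round().astype(int).tolist())
E
```

```text
y    [-110, -108, -106, -104, -102, -100, -98, -96, -94, -92, -90, -88, -86, -84, -82, -80, -78, -76, -74, -72, -70, -68, -66, -64, -62, -60, -58, -56, -54, -52, -50, -48, -46, -44, -42, -40, -38, -36]
wall z60 [202, 202, 202, 200, 186, 159, 140, 143, 151, 150, 137, 128, 127, 126, 121, 129, 155, 179, 188, 193, 205, 214, 211, 204, 203, 203, 202, 202, 202, 200, 199, 199, 199, 201, 202, 202, 201, 200]
-0.066 [204, 214, 220, 217, 215, 209, 204, 196, 186, 179, 177, 176, 176, 177, 183, 193, 190, 161, 133, 133, 136, 150, 166, 179, 187, 193, 192, 192, 192, 192, 194, 196, 198, 199, 199, 199, 199, 198]
-0.072 [200, 197, 192, 195, 200, 203, 204, 204, 202, 200, 199, 199, 199, 199, 198, 186, 174, 150, 125, 121, 131, 140, 147, 153, 149, 144, 140, 136, 136, 146, 157, 172, 189, 196, 198, 199, 198, 198]
-0.078 [206, 206, 206, 206, 205, 205, 205, 206, 206, 205, 205, 205, 204, 203, 202, 193, 183, 175, 170, 165, 160, 155, 155, 154, 155, 157, 158, 153, 147, 156, 168, 180, 190, 198, 199, 199, 199, 198]
-0.084 [208, 209, 207, 205, 205, 204, 204, 205, 205, 205, 205, 205, 204, 203, 202, 202, 203, 204, 202, 2
[... 587 characters left out ...]
, 196, 188, 191, 197, 199, 200, 196, 184, 171, 146, 122, 133, 154, 173, 187, 198, 200, 201, 202, 202, 202]
-0.072 [204, 200, 195, 197, 202, 206, 207, 207, 205, 204, 203, 203, 203, 202, 200, 189, 177, 158, 138, 136, 148, 156, 157, 158, 149, 139, 130, 122, 122, 138, 153, 171, 191, 199, 201, 202, 202, 201]
-0.078 [210, 209, 209, 209, 209, 208, 208, 209, 209, 209, 209, 208, 207, 206, 205, 196, 186, 178, 172, 168, 163, 158, 158, 157, 158, 160, 161, 155, 148, 158, 170, 182, 194, 201, 202, 203, 202, 202]
-0.084 [211, 211, 210, 209, 208, 208, 208, 208, 209, 209, 209, 208, 208, 207, 206, 206, 206, 206, 205, 205, 204, 202, 201, 201, 202, 201, 200, 192, 183, 183, 193, 201, 202, 204, 205, 206, 206, 204]
```

```bash
python3 pic.py 8
cat >> look.py <<'E'
def meas(c):
    ys=np.arange(-.085,-.030,.0005)
    w=prof(c,-.045,.045,.06,ys);i=w[:].argmax()
    b=w-203; g=np.where((ys>ys[i]-.004)&(ys<ys[i]+.004),np.clip(b,0,None),0)
    ya=np.arange(-.080,-.044,.0005);p=prof(c,-.066,-.060,.014,ya,20);d=np.clip(165-p,0,None)
    yl=np.arange(-.062,-.044,.0005);q=prof(c,-.083,-.079,.014,yl,20);dl=np.clip(195-q,0,None)
    return (g@ys/g.sum()*1000, d@ya/d.sum()*1000, dl@yl/dl.sum()*1000)
E
python3 - <<'E'
from look import *
for i in range(9):
    c=dict(np.load(f"top{i}.npz"));print(i,np.round(meas(c),2), wallrow(dict(np.load(f"scene{i}.npz"))) if i else '')
E
```

```text
6.4833 [0.50843432 0.27326041 0.10403643] [ -0.28726298  61.60167701 104.03642596] [ 0.05480207 -0.20064902  0.03140883]
0 [-67.28 -71.59 -53.15] 
1 [-67.21 -71.6  -53.13] (np.float64(223.17904761894687), np.float64(0.6432422126964228))
2 [-63.04 -68.65 -53.11] (np.float64(223.63440476177703), np.float64(0.7060695016538286))
3 [-63.04 -68.71 -53.08] (np.float64(223.64999999986443), np.float64(0.7075115280462578))
4 [-60.01 -63.76 -53.14] (np.float64(224.3345238094148), np.float64(0.6825790178892813))
5 [-55.34 -59.77 -53.17] (np.float64(224.97857142846433), np.float64(0.737154738749314))
6 [-55.54 -59.71 -53.11] (np.float64(224.90059523803274), np.float64(0.7118910752324984))
7 [-51.2  -55.36 -53.15] (np.float64(225.68174603164653), np.float64(0.6241895728361075))
8 [-51.23 -55.34 -53.13] (np.float64(225.61249999988445), np.float64(0.7410580415844766))
```

Run:
```python
from look import *
c=dict(np.load("top0.npz"));P=lambda a:a.round().astype(int).tolist()
ys=np.arange(-.132,-.104,.001)
print(P(ys*1000))
for a,b in[(-.07,.06),(-.07,-.03),(.02,.06)]:print(P(prof(c,a,b,.014,ys,80)))
ys=np.arange(.104,.132,.001)
print(P(ys*1000))
for a,b in[(-.08,-.035),(.035,.065)]:print(P(prof(c,a,b,.014,ys,80)))
def profx(x,y0,y1,z):
    return [prof(c,v,v+1e-6,z,np.linspace(y0,y1,80),1).mean() for v in x]
xs=np.arange(-.1,-.076,.001);print(P(xs*1000));print(P(np.array(profx(xs,-.11,.11,.014))))
xs=np.arange(.062,.084,.001);print(P(xs*1000));print(P(np.array(profx(xs,-.11,.11,.014))))
```

```text
[-132, -131, -130, -129, -128, -127, -126, -125, -124, -123, -122, -121, -120, -119, -118, -117, -116, -115, -114, -113, -112, -111, -110, -109, -108, -107, -106, -105, -104]
[220, 220, 220, 220, 220, 220, 220, 220, 220, 220, 219, 216, 211, 203, 194, 186, 182, 184, 188, 193, 198, 201, 202, 203, 204, 204, 204, 204, 204]
[225, 225, 225, 224, 224, 224, 224, 224, 224, 224, 223, 221, 216, 208, 198, 189, 183, 182, 186, 192, 197, 200, 203, 204, 206, 207, 207, 207, 207]
[217, 218, 218, 218, 219, 219, 219, 219, 219, 219, 219, 216, 212, 205, 197, 191, 188, 188, 191, 195, 199, 202, 203, 204, 204, 204, 204, 204, 203]
[104, 105, 106, 107, 108, 109, 110, 111, 112, 113, 114, 115, 116, 117, 118, 119, 120, 121, 122, 123, 124, 125, 126, 127, 128, 129, 130, 131, 132]
[187, 187, 186, 188, 191, 195, 199, 202, 201, 200, 199, 197, 196, 195, 195, 197, 200, 206, 214, 219, 224, 227, 229, 229, 230, 230, 230, 230, 230]
[188, 191, 195, 200, 204, 207, 207, 205, 203, 202, 202, 201, 200, 197, 194, 193, 194, 200, 206, 213, 218, 221, 222, 223, 223, 224, 224, 224, 224]
[-100, -99, -98, -97, -96, -95, -94, -93, -92, -91, -90, -89, -88, -87, -86, -85, -84, -83, -82, -81, -80, -79, -78, -77, -76]
[230, 230, 230, 228, 225, 221, 215, 210, 205, 201, 196, 192, 189, 189, 191, 194, 196, 197, 198, 197, 196, 195, 194, 193, 192]
[62, 63, 64, 65, 66, 67, 68, 69, 70, 71, 72, 73, 74, 75, 76, 77, 78, 79, 80, 81, 82, 83, 84]
[199, 199, 198, 196, 195, 195, 196, 199, 202, 205, 208, 212, 216, 220, 223, 225, 225, 225, 225, 225, 225, 225, 224]
```

Emit:
play_rows --motion '[{"hand": -1,"dx": 0,"dy": 0.006,"dz": 0,"wx": 0,"wy": 0,"wz": 0},{"hand": -1,"dx": 0,"dy": 0.012,"dz": 0,"wx": 0,"wy": 0,"wz": 0},{"hand": -1,"dx": 0,"dy": 0.012,"dz": 0,"wx": 0,"wy": 0,"wz": 0},{"hand": -1,"dx": 0,"dy": 0.012,"dz": 0.004,"wx": 0,"wy": 0,"wz": 0},{"hand": -1,"dx": 0,"dy": 0.012,"dz": 0.008,"wx": 0,"wy": 0,"wz": 0},{"hand": -1,"dx": 0,"dy": 0.012,"dz": 0.012,"wx": 0,"wy": 0,"wz": 0},{"hand": -1,"dx": 0,"dy": 0.012,"dz": 0.016,"wx": 0,"wy": 0,"wz": 0},{"hand": -1,"dx": 0,"dy": 0.012,"dz": 0.02,"wx": 0,"wy": 0,"wz": 0},{"hand": -1,"dx": 0,"dy": 0.012,"dz": 0.02,"wx": 0,"wy": 0,"wz": 0},{"hand": -1,"dx": 0,"dy": 0.0,"dz": 0.02,"wx": 0,"wy": 0,"wz": 0},{"hand": -1,"dx": 0,"dy": 0.0,"dz": 0,"wx": 0,"wy": 0,"wz": 0}]'

```text
time: 7.4
tool_pos: [0.5079, 0.2781, 0.1056]
eef_rot: [-89.8, -0.1, 6.9]
contact_force: [-0.4, 0.6, 0.6]
grip_width: -0.0003
```

```bash
python3 pic.py 9;  python3 - <<'E'
from look import *
for i in (8,9):
    c=dict(np.load(f"top{i}.npz"));print(i,np.round(meas(c),2), wallrow(dict(np.load(f"scene{i}.npz"))) if i else '')
ims=[]
for i in("6","8","9"):
    t=dict(np.load(f"top{i}.npz"))
    ims.append(cv2.resize(cv2.cvtColor(t["frame"],cv2.COLOR_RGB2BGR)[188:210,217:233],None,fx=16,fy=16,interpolation=cv2.INTER_CUBIC))
cv2.imwrite("pics/cmp4.png",np.hstack(ims))
ys=np.arange(-.110,-.036,.002)
print((ys*1000).round().astype(int).tolist());print(prof(c,-.045,.045,.06,ys).round().astype(int).tolist())
E
```

```text
7.5 [0.50944549 0.2707129  0.10438388] [  0.42440583  58.95482288 104.38388407] [-0.04220483 -0.27403314 -0.27990914]
8 [-51.23 -55.34 -53.13] (np.float64(225.61249999988445), np.float64(0.7410580415844766))
9 [-47.19 -51.19 -53.21] (np.float64(226.16071428564175), np.float64(0.6498135525174971))
[-110, -108, -106, -104, -102, -100, -98, -96, -94, -92, -90, -88, -86, -84, -82, -80, -78, -76, -74, -72, -70, -68, -66, -64, -62, -60, -58, -56, -54, -52, -50, -48, -46, -44, -42, -40, -38, -36]
[205, 206, 206, 204, 190, 162, 142, 145, 154, 153, 140, 130, 130, 141, 162, 185, 198, 202, 204, 204, 204, 205, 203, 190, 162, 142, 154, 178, 190, 195, 204, 212, 210, 205, 205, 204, 204, 203]
```

View pics/cmp4.png

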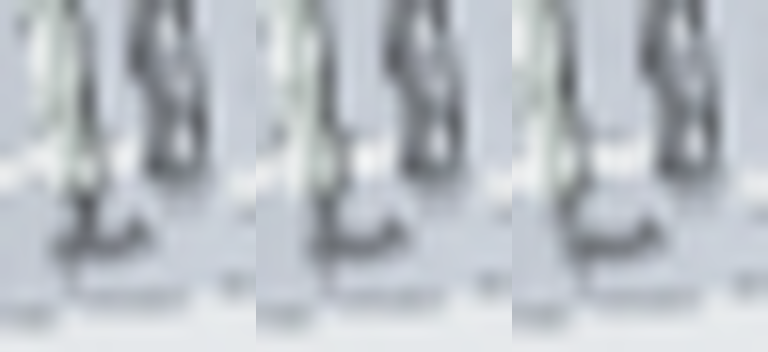

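View pics/scene9.png

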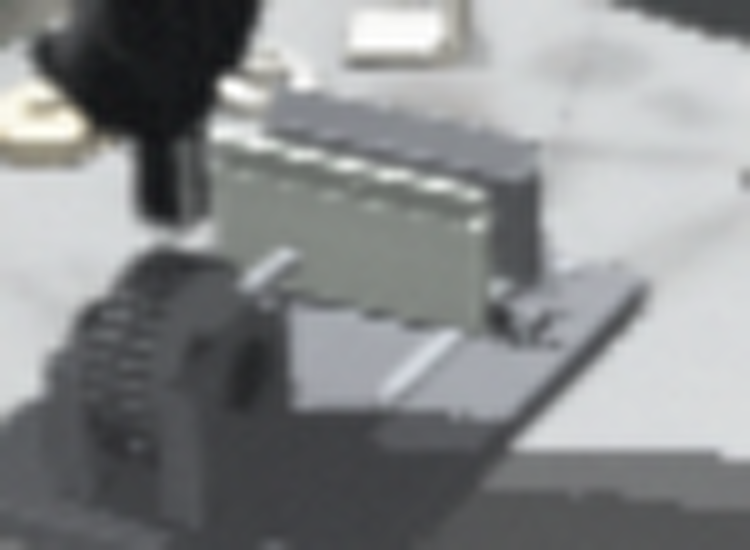

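```bash
for i in 10 11 12 13; do python3 pic.py $i; done;  python3 - <<'E'
from look import *
for i in (9,10,13):
    c=dict(np.load(f"top{i}.npz"));print(i,np.round(meas(c),2), wallrow(dict(np.load(f"scene{i}.npz"))) if i else '')
E
```

```text
7.6 [0.50859001 0.27303511 0.10402873] [ -0.15849715  61.35997332 104.02872519] [-0.63069901 -0.12407218 -0.2635074 ]
7.7 [0.50830583 0.2739234  0.10393827] [ -0.33870255  62.27504282 103.93827095] [-0.963507    0.48715733  0.0519286 ]
7.8 [0.5083668  0.27395714 0.10398615] [ -0.27425922  62.30154851 103.9861539 ] [-0.31596441 -0.60790349  0.49721866]
7.9 [0.50848891 0.27378106 0.10412886] [ -0.17319152  62.11260442 104.12885834] [-0.30354342  0.4090497  -0.49520152]
9 [-47.19 -51.19 -53.21] (np.float64(226.16071428564175), np.float64(0.6498135525174971))
10 [-47.16 -51.14 -53.12] (np.float64(226.19702380942272), np.float64(0.6521183104353627))
13 [-47.16 -51.17 -53.12] (np.float64(226.22440476180637), np.float64(0.7174831707491647))
```

Emit:
play_rows --motion '[{"hand": -1,"dx": 0,"dy": 0.006,"dz": 0,"wx": 0,"wy": 0,"wz": 0},{"hand": -1,"dx": 0,"dy": 0.012,"dz": 0,"wx": 0,"wy": 0,"wz": 0},{"hand": -1,"dx": 0,"dy": 0.012,"dz": 0,"wx": 0,"wy": 0,"wz": 0},{"hand": -1,"dx": 0,"dy": 0.012,"dz": 0.004,"wx": 0,"wy": 0,"wz": 0},{"hand": -1,"dx": 0,"dy": 0.012,"dz": 0.008,"wx": 0,"wy": 0,"wz": 0},{"hand": -1,"dx": 0,"dy": 0.012,"dz": 0.012,"wx": 0,"wy": 0,"wz": 0},{"hand": -1,"dx": 0,"dy": 0.012,"dz": 0.016,"wx": 0,"wy": 0,"wz": 0},{"hand": -1,"dx": 0,"dy": 0.012,"dz": 0.02,"wx": 0,"wy": 0,"wz": 0},{"hand": -1,"dx": 0,"dy": 0.012,"dz": 0.02,"wx": 0,"wy": 0,"wz": 0},{"hand": -1,"dx": 0,"dy": 0.0,"dz": 0.02,"wx": 0,"wy": 0,"wz": 0},{"hand": -1,"dx": 0,"dy": 0.0,"dz": 0,"wx": 0,"wy": 0,"wz": 0}]'

```text
time: 8.82
tool_pos: [0.5081, 0.2776, 0.1058]
eef_rot: [-89.8, -0.1, 6.9]
contact_force: [0.2, 0.7, 0.5]
grip_width: 0.0002
```

```bash
python3 pic.py 14;  python3 - <<'E'
from look import *
for i in (13,14):
    c=dict(np.load(f"top{i}.npz"));print(i,np.round(meas(c),2), wallrow(dict(np.load(f"scene{i}.npz"))) if i else '')
E
```

```text
8.9167 [0.50970148 0.27027039 0.10456393] [  0.62783051  58.48582633 104.56393324] [-0.96228257 -0.21117143 -1.09074557]
13 [-47.16 -51.17 -53.12] (np.float64(226.22440476180637), np.float64(0.7174831707491647))
14 [-43.53 -46.42 -53.11] (np.float64(226.88630952369482), np.float64(0.6279152532178416))
```

Emit:
play_rows --motion '[{"hand": -1,"dx": 0,"dy": 0.006,"dz": 0,"wx": 0,"wy": 0,"wz": 0},{"hand": -1,"dx": 0,"dy": 0.012,"dz": 0,"wx": 0,"wy": 0,"wz": 0},{"hand": -1,"dx": 0,"dy": 0.012,"dz": 0,"wx": 0,"wy": 0,"wz": 0},{"hand": -1,"dx": 0,"dy": 0.012,"dz": 0.004,"wx": 0,"wy": 0,"wz": 0},{"hand": -1,"dx": 0,"dy": 0.012,"dz": 0.008,"wx": 0,"wy": 0,"wz": 0},{"hand": -1,"dx": 0,"dy": 0.012,"dz": 0.012,"wx": 0,"wy": 0,"wz": 0},{"hand": -1,"dx": 0,"dy": 0.012,"dz": 0.016,"wx": 0,"wy": 0,"wz": 0},{"hand": -1,"dx": 0,"dy": 0.012,"dz": 0.02,"wx": 0,"wy": 0,"wz": 0},{"hand": -1,"dx": 0,"dy": 0.012,"dz": 0.02,"wx": 0,"wy": 0,"wz": 0}]'

```text
time: 9.67
tool_pos: [0.5089, 0.291, 0.0936]
eef_rot: [-90.2, -0.2, 6.5]
contact_force: [1.9, -13.0, 18.6]
grip_width: -0.0004
```

```bash
python3 pic.py 15;  python3 - <<'E'
from look import *
for i in (14,15):
    c=dict(np.load(f"top{i}.npz"));print(i,np.round(meas(c),2), wallrow(dict(np.load(f"scene{i}.npz"))) if i else '')
E
```

```text
9.7667 [0.50892137 0.29091366 0.09365954] [ 2.22557411 79.08195621 93.65953629] [  1.27828353 -11.89769416  17.24525282]
14 [-43.53 -46.42 -53.11] (np.float64(226.88630952369482), np.float64(0.6279152532178416))
15 [-42.12 -46.58 -53.2 ] (np.float64(227.01714285704384), np.float64(0.6259258901432793))
```

Emit:
play_rows --motion '[{"hand": -1,"dx": 0,"dy": -0.012,"dz": 0,"wx": 0,"wy": 0,"wz": 0},{"hand": -1,"dx": 0,"dy": -0.012,"dz": 0,"wx": 0,"wy": 0,"wz": 0},{"hand": -1,"dx": 0,"dy": -0.012,"dz": 0,"wx": 0,"wy": 0,"wz": 0}]'

```text
time: 10.02
tool_pos: [0.5061, 0.2941, 0.1041]
eef_rot: [-90.0, -0.0, 6.7]
contact_force: [-0.8, 1.0, -0.9]
grip_width: 0.0004
```

```bash
python3 pic.py 16;  python3 - <<'E'
from look import *
for i in (15,16):
    c=dict(np.load(f"top{i}.npz"));print(i,np.round(meas(c),2), wallrow(dict(np.load(f"scene{i}.npz"))) if i else '')
from scipy.optimize import nnls
ys=np.arange(-.082,-.040,.001)
print((ys*1000).round().astype(int).tolist())
for a,b in[(-.062,-.058),(-.066,-.062),(-.07,-.066),(-.074,-.07),(-.078,-.074)]: print(a,prof(c,a,b,.014,ys,20).round().astype(int).tolist())
E
```

```text
10.1167 [0.50569515 0.29371047 0.10342572] [ -0.65780862  82.23103813 103.42572011] [-0.21082456  0.82325665 -0.16251399]
15 [-42.12 -46.58 -53.2 ] (np.float64(227.01714285704384), np.float64(0.6259258901432793))
16 [-43.56 -46.42 -53.19] (np.float64(226.83571428561518), np.float64(0.6702666406914026))
[-82, -81, -80, -79, -78, -77, -76, -75, -74, -73, -72, -71, -70, -69, -68, -67, -66, -65, -64, -63, -62, -61, -60, -59, -58, -57, -56, -55, -54, -53, -52, -51, -50, -49, -48, -47, -46, -45, -44, -43, -42, -41]
-0.062 [175, 181, 187, 193, 197, 199, 202, 203, 204, 204, 204, 204, 204, 203, 203, 202, 202, 202, 202, 202, 202, 202, 203, 202, 202, 202, 202, 194, 186, 178, 171, 164, 159, 153, 147, 140, 141, 146, 150, 155, 160, 168]
-0.066 [190, 194, 199, 203, 203, 199, 194, 189, 183, 184, 188, 191, 194, 198, 198, 198, 198, 199, 199, 198, 197, 196, 195, 194, 194, 193, 193, 190, 186, 182, 179, 176, 169, 162, 154, 147, 142, 148, 153, 159, 165, 171]
-0.07 [197, 196, 194, 192, 188, 179, 169, 158, 148, 142, 148, 155, 161, 168, 171, 172, 173, 174, 175, 173, 170, 167, 165, 163, 162, 161, 160, 159, 159, 159, 160, 162, 163, 161, 159, 159, 159, 163, 168, 173, 178, 182]
-0.074 [204, 197, 190, 183, 175, 167, 159, 151, 144, 137, 138, 140, 141, 142, 141, 141, 141, 141, 140, 139, 137, 135, 133, 132, 130, 129, 128, 126, 127, 133, 140, 147, 153, 160, 166, 172, 179, 185, 188, 190, 193, 195]
-0.078 [205, 202, 196, 191, 186, 182, 178, 175, 172, 170, 167, 165, 162, 160, 158, 158, 158, 158, 158, 158, 159, 160, 161, 163, 162, 159, 155, 152, 148, 151, 158, 164, 170, 176, 182, 188, 193, 198, 201, 201, 202, 203]
```

View pics/scene16.png

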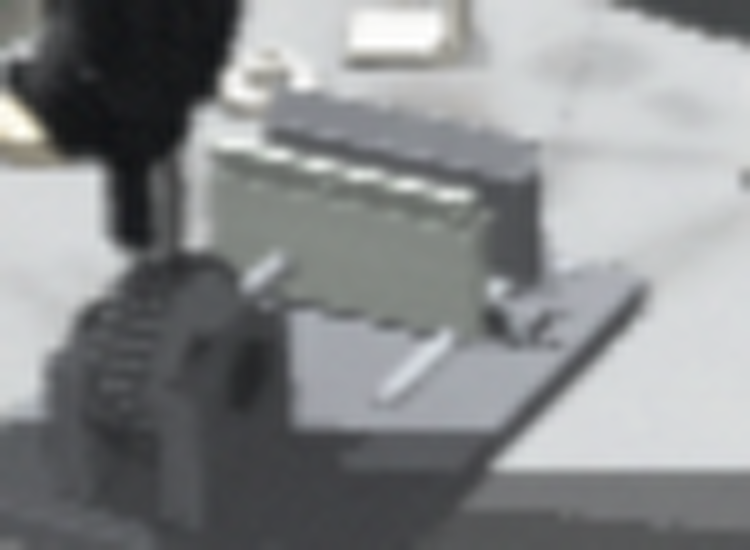

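Emit:
play_rows --motion '[{"hand": -1,"dx": 0,"dy": 0.006,"dz": 0,"wx": 0,"wy": 0,"wz": 0},{"hand": -1,"dx": 0,"dy": 0.012,"dz": 0,"wx": 0,"wy": 0,"wz": 0},{"hand": -1,"dx": 0,"dy": 0.012,"dz": 0,"wx": 0,"wy": 0,"wz": 0},{"hand": -1,"dx": 0,"dy": 0.012,"dz": -0.004,"wx": 0,"wy": 0,"wz": 0},{"hand": -1,"dx": 0,"dy": 0.012,"dz": -0.008,"wx": 0,"wy": 0,"wz": 0},{"hand": -1,"dx": 0,"dy": 0.012,"dz": -0.012,"wx": 0,"wy": 0,"wz": 0},{"hand": -1,"dx": 0,"dy": 0.012,"dz": -0.016,"wx": 0,"wy": 0,"wz": 0},{"hand": -1,"dx": 0,"dy": 0.012,"dz": -0.019,"wx": 0,"wy": 0,"wz": 0},{"hand": -1,"dx": 0,"dy": 0.012,"dz": -0.019,"wx": 0,"wy": 0,"wz": 0},{"hand": -1,"dx": 0,"dy": 0.012,"dz": -0.019,"wx": 0,"wy": 0,"wz": 0}]'

```text
time: 10.95
tool_pos: [0.5088, 0.2748, 0.0935]
eef_rot: [-89.9, -0.0, 6.6]
contact_force: [-6.1, -2.6, 18.8]
grip_width: -0.0001
```

```bash
python3 pic.py 17;  python3 - <<'E'
from look import *
for i in (16,17):
    c=dict(np.load(f"top{i}.npz"));print(i,np.round(meas(c),2), wallrow(dict(np.load(f"scene{i}.npz"))) if i else '')
E
```

```text
11.05 [0.5088592  0.27481045 0.09346818] [ 0.31296175 63.09260941 93.46817959] [-4.88448911 -2.96346404 18.11704743]
16 [-43.56 -46.42 -53.19] (np.float64(226.83571428561518), np.float64(0.6702666406914026))
17 [-46.17 -51.3  -53.13] (np.float64(226.39333333323125), np.float64(0.6165671918466102))
```

Emit:
play_rows --motion '[{"hand": -1,"dx": 0,"dy": -0.012,"dz": 0,"wx": 0,"wy": 0,"wz": 0},{"hand": -1,"dx": 0,"dy": -0.012,"dz": 0,"wx": 0,"wy": 0,"wz": 0},{"hand": -1,"dx": 0,"dy": -0.012,"dz": 0,"wx": 0,"wy": 0,"wz": 0}]'

```text
time: 11.3
tool_pos: [0.5087, 0.2745, 0.1042]
eef_rot: [-90.0, -0.0, 6.6]
contact_force: [-0.2, 0.5, 0.1]
grip_width: -0.0001
```

```bash
python3 pic.py 18;  python3 - <<'E'
from look import *
for i in (16,17,18):
    c=dict(np.load(f"top{i}.npz"));print(i,np.round(meas(c),2), wallrow(dict(np.load(f"scene{i}.npz"))) if i else '')
E
```

```text
11.4 [0.50830247 0.27415752 0.10351241] [ -0.31512399  62.50799878 103.51240522] [ 0.1653507  -1.26354999 -1.40242057]
16 [-43.56 -46.42 -53.19] (np.float64(226.83571428561518), np.float64(0.6702666406914026))
17 [-46.17 -51.3  -53.13] (np.float64(226.39333333323125), np.float64(0.6165671918466102))
18 [-46.19 -51.28 -53.16] (np.float64(226.4038095236959), np.float64(0.612258745136691))
```

Emit:
play_rows --motion '[{"hand": -1,"dx": 0,"dy": 0,"dz": 0.019,"wx": 0,"wy": 0,"wz": 0},{"hand": -1,"dx": 0,"dy": 0,"dz": 0.019,"wx": 0,"wy": 0,"wz": 0},{"hand": -1,"dx": 0,"dy": 0.006,"dz": 0.019,"wx": 0,"wy": 0,"wz": 0},{"hand": -1,"dx": 0,"dy": 0.012,"dz": 0.019,"wx": 0,"wy": 0,"wz": 0},{"hand": -1,"dx": 0,"dy": 0.012,"dz": 0.019,"wx": 0,"wy": 0,"wz": 0},{"hand": -1,"dx": 0,"dy": 0.012,"dz": 0.015,"wx": 0,"wy": 0,"wz": 0},{"hand": -1,"dx": 0,"dy": 0.012,"dz": 0.011,"wx": 0,"wy": 0,"wz": 0},{"hand": -1,"dx": 0,"dy": 0.012,"dz": 0.007,"wx": 0,"wy": 0,"wz": 0},{"hand": -1,"dx": 0,"dy": 0.012,"dz": 0.003,"wx": 0,"wy": 0,"wz": 0},{"hand": -1,"dx": 0,"dy": 0.012,"dz": 0.0,"wx": 0,"wy": 0,"wz": 0},{"hand": -1,"dx": 0,"dy": 0.012,"dz": 0.0,"wx": 0,"wy": 0,"wz": 0},{"hand": -1,"dx": 0,"dy": 0.012,"dz": 0.0,"wx": 0,"wy": 0,"wz": 0}]'

```text
time: 12.4
tool_pos: [0.5091, 0.2733, 0.0929]
eef_rot: [-90.0, -0.0, 6.5]
contact_force: [-4.4, -2.6, 14.0]
grip_width: -0.0
```

Emit:
play_rows --motion '[{"hand": -1,"dx": 0,"dy": -0.012,"dz": 0,"wx": 0,"wy": 0,"wz": 0},{"hand": -1,"dx": 0,"dy": -0.012,"dz": 0,"wx": 0,"wy": 0,"wz": 0},{"hand": -1,"dx": 0,"dy": -0.012,"dz": 0,"wx": 0,"wy": 0,"wz": 0}]'

```text
time: 12.65
tool_pos: [0.509, 0.274, 0.1045]
eef_rot: [-90.0, -0.0, 6.6]
contact_force: [0.6, 0.4, 0.2]
grip_width: 0.0003
```

```bash
python3 pic.py 19;  python3 - <<'E'
from look import *
for i in (16,18,19):
    c=dict(np.load(f"top{i}.npz"));print(i,np.round(meas(c),2), wallrow(dict(np.load(f"scene{i}.npz"))) if i else '')
ims=[]
for i in("8","9","19"):
    t=dict(np.load(f"top{i}.npz"))
    ims.append(cv2.resize(cv2.cvtColor(t["frame"],cv2.COLOR_RGB2BGR)[188:210,217:233],None,fx=16,fy=16,interpolation=cv2.INTER_CUBIC))
cv2.imwrite("pics/cmp5.png",np.hstack(ims))
E
```

```text
12.75 [0.50847038 0.27397715 0.10378236] [ -0.16906212  62.3095258  103.78236384] [ 0.4811247   0.62189934 -0.5301271 ]
16 [-43.56 -46.42 -53.19] (np.float64(226.83571428561518), np.float64(0.6702666406914026))
18 [-46.19 -51.28 -53.16] (np.float64(226.4038095236959), np.float64(0.612258745136691))
19 [-49.59 -54.96 -53.03] (np.float64(225.92976190463713), np.float64(0.6793948638123445))
```

View pics/cmp5.png

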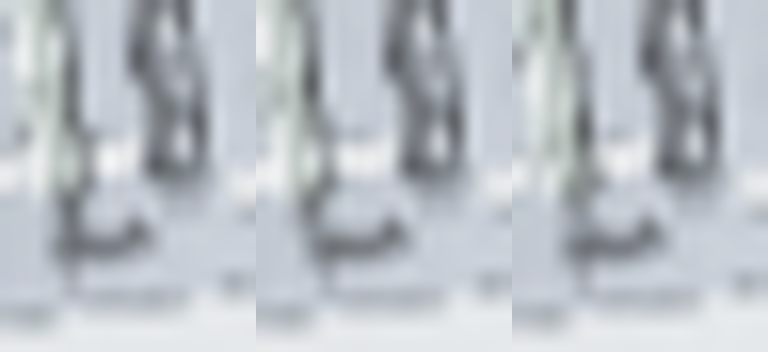

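View pics/scene19.png

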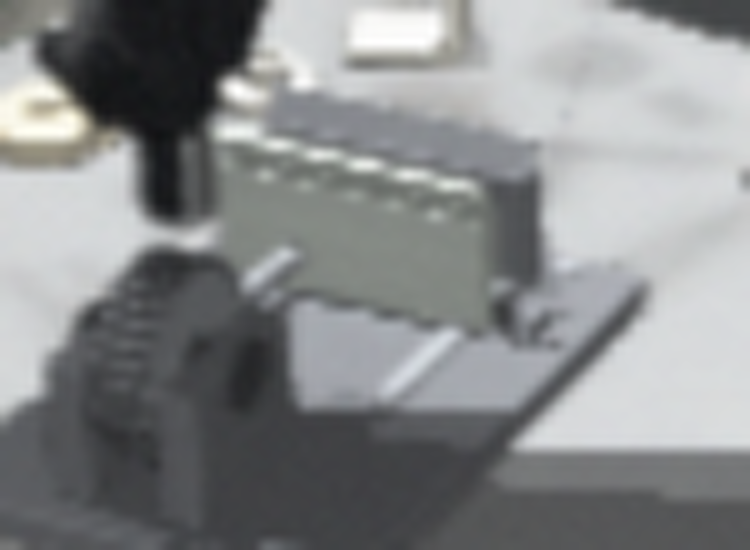

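Run:
```python
from look import *
from rig import arm
s=dict(np.load("scene19.npz"));t=dict(np.load("top0.npz"))
st_=arm.state();st_["tool_pos"]=S(0,.0627,.105)  # ~commanded
st_=arm.state()
rel(st_,[.4267,-.3326,.22],-6.2)
# overlay of predicted tall-board corners in scene
a=np.radians(-6.2);X=np.array([np.cos(a),np.sin(a),0]);Y=np.array([-X[1],X[0],0]);C=np.array([.4267,-.3326,.142])
im=cv2.cvtColor(s["frame"],cv2.COLOR_RGB2BGR)[145:220,270:345];im=cv2.resize(im,None,fx=8,fy=8,interpolation=cv2.INTER_CUBIC)
q=[proj(s,C+X*i*.055+Y*j*.009) for i,j in((1,1),(1,-1),(-1,-1),(-1,1))]
q=np.array([((p[0]-270+.5)*8,(p[1]-145+.5)*8) for p in q],np.int32);cv2.polylines(im,[q],True,(0,0,255),1);cv2.imwrite("pics/ov.png",im)
```

```text
d [-0.1509 -0.116  -0.5932] w [ 0.0003  0.2232 -0.0004]
```

View pics/ov.png

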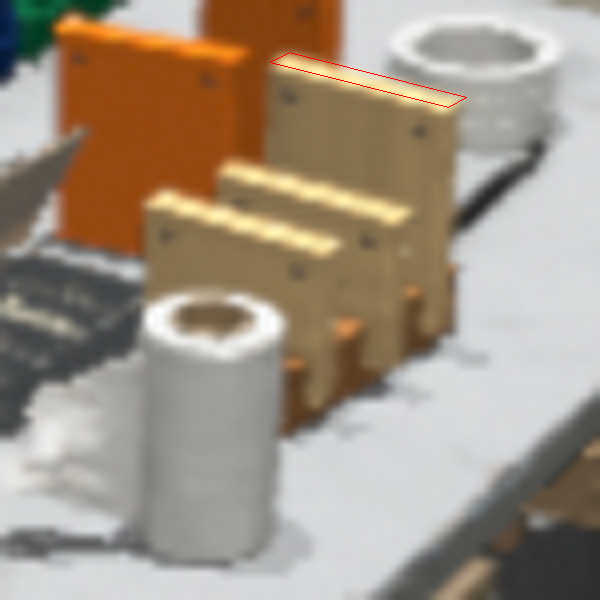

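Emit:
play_rows --motion '[{"hand": -1,"dx": 0,"dy": -0.035,"dz": 0,"wx": 0,"wy": 0,"wz": 0},{"hand": 0,"dx": -0.005,"dy": -0.07,"dz": -0.02,"wx": 0,"wy": 0,"wz": 0},{"hand": 1,"dx": -0.015,"dy": -0.1,"dz": -0.05,"wx": 0,"wy": 0.02,"wz": 0},{"hand": 1,"dx": -0.025,"dy": -0.12,"dz": -0.085,"wx": 0,"wy": 0.04,"wz": 0},{"hand": 1,"dx": -0.035,"dy": -0.13,"dz": -0.124,"wx": 0,"wy": 0.06,"wz": 0},{"hand": 1,"dx": -0.045,"dy": -0.13,"dz": -0.164,"wx": 0,"wy": 0.08,"wz": 0},{"hand": 1,"dx": -0.055,"dy": -0.13,"dz": -0.204,"wx": 0,"wy": 0.1,"wz": 0},{"hand": 1,"dx": -0.065,"dy": -0.13,"dz": -0.244,"wx": 0,"wy": 0.12,"wz": 0},{"hand": 1,"dx": -0.075,"dy": -0.13,"dz": -0.284,"wx": 0,"wy": 0.14,"wz": 0},{"hand": 1,"dx": -0.085,"dy": -0.13,"dz": -0.324,"wx": 0,"wy": 0.16,"wz": 0},{"hand": 1,"dx": -0.095,"dy": -0.13,"dz": -0.364,"wx": 0,"wy": 0.18,"wz": 0},{"hand": 1,"dx": -0.105,"dy": -0.13,"dz": -0.404,"wx": 0,"wy": 0.2,"wz": 0}]'

```text
time: 13.75
tool_pos: [0.4498, -0.141, 0.234]
eef_rot: [-90.0, 0.0, -4.9]
contact_force: [1.4, -0.2, -0.0]
grip_width: 0.0855
```

Emit:
play_rows --motion '[{"hand": 1,"dx": -0.002,"dy": 0,"dz": -0.04,"wx": 0,"wy": 0.024,"wz": 0},{"hand": 1,"dx": -0.004,"dy": 0,"dz": -0.08,"wx": 0,"wy": 0.024,"wz": 0},{"hand": 1,"dx": -0.006,"dy": 0,"dz": -0.12,"wx": 0,"wy": 0.024,"wz": 0},{"hand": 1,"dx": -0.008,"dy": 0,"dz": -0.155,"wx": 0,"wy": 0.024,"wz": 0},{"hand": 1,"dx": -0.008,"dy": 0,"dz": -0.18,"wx": 0,"wy": 0.024,"wz": 0},{"hand": 1,"dx": -0.008,"dy": 0,"dz": -0.18,"wx": 0,"wy": 0.024,"wz": 0},{"hand": 1,"dx": -0.008,"dy": 0,"dz": -0.18,"wx": 0,"wy": 0.024,"wz": 0}]'

```text
time: 14.33
tool_pos: [0.4267, -0.3191, 0.2336]
eef_rot: [-90.0, 0.1, -6.4]
contact_force: [0.9, 1.2, 0.8]
grip_width: 0.0853
```

Run:
```python
from look import *
from rig import arm
s=arm.state();print(s["tool_pos"],s["eef_rot"],s["time"],s["grip_width"])
rel(s,[.4262,-.3320,.106],-6.2)
```

```text
[ 0.42665471 -0.31909538  0.23362073] [-9.00291812e+01  7.65599792e-02 -6.41285839e+00] 14.3333 0.0852685937887891
d [ 0.0012  0.1276 -0.0128] w [ 0.0005 -0.0037 -0.0013]
```

Emit:
play_rows --motion '[{"hand": 1,"dx": 0.001,"dy": 0.02,"dz": -0.0125,"wx": 0,"wy": 0,"wz": 0},{"hand": 1,"dx": 0.001,"dy": 0.055,"dz": -0.0125,"wx": 0,"wy": 0,"wz": 0},{"hand": 1,"dx": 0.001,"dy": 0.08,"dz": -0.0125,"wx": 0,"wy": 0,"wz": 0},{"hand": 1,"dx": 0.001,"dy": 0.1,"dz": -0.0125,"wx": 0,"wy": 0,"wz": 0},{"hand": 1,"dx": 0.001,"dy": 0.115,"dz": -0.0125,"wx": 0,"wy": 0,"wz": 0},{"hand": 1,"dx": 0.001,"dy": 0.125,"dz": -0.0125,"wx": 0,"wy": 0,"wz": 0},{"hand": 1,"dx": 0.001,"dy": 0.1275,"dz": -0.0125,"wx": 0,"wy": 0,"wz": 0},{"hand": 1,"dx": 0.001,"dy": 0.1275,"dz": -0.0125,"wx": 0,"wy": 0,"wz": 0}]'

```text
time: 15.0
tool_pos: [0.4273, -0.3296, 0.1064]
eef_rot: [-90.0, 0.0, -6.2]
contact_force: [-0.4, -0.3, 0.1]
grip_width: 0.0853
```

Run:
```python
from look import *
from rig import arm,capture
s=arm.state();print(s["tool_pos"],s["eef_rot"],s["time"],s["grip_width"],s["contact_force"])
c=capture("scene");crop(c,"pics/g1.png",265,120,345,210,7)
```

```text
[ 0.42728064 -0.32955322  0.10644598] [-8.99693158e+01  4.67887900e-02 -6.18324417e+00] 15.0 0.08525983702400317 [-0.40330767 -0.28869599  0.08865231]
```

View pics/g1.png

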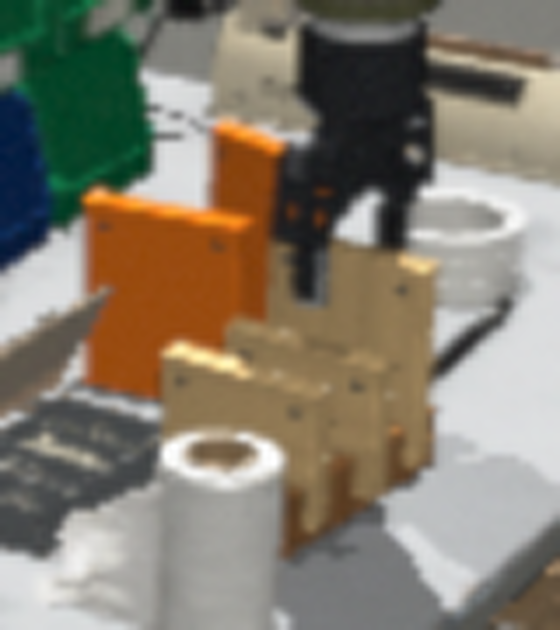

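Emit:
play_rows --squeeze 50 --motion '[{"hand": -1,"dx": 0,"dy": 0,"dz": 0,"wx": 0,"wy": 0,"wz": 0},{"hand": -1,"dx": 0,"dy": 0,"dz": 0,"wx": 0,"wy": 0,"wz": 0},{"hand": -1,"dx": 0,"dy": 0,"dz": 0,"wx": 0,"wy": 0,"wz": 0},{"hand": -1,"dx": 0,"dy": 0,"dz": 0,"wx": 0,"wy": 0,"wz": 0},{"hand": -1,"dx": 0,"dy": 0,"dz": 0,"wx": 0,"wy": 0,"wz": 0},{"hand": -1,"dx": 0,"dy": 0,"dz": 0,"wx": 0,"wy": 0,"wz": 0},{"hand": -1,"dx": 0,"dy": 0,"dz": 0,"wx": 0,"wy": 0,"wz": 0},{"hand": -1,"dx": 0,"dy": 0,"dz": 0,"wx": 0,"wy": 0,"wz": 0}]'

```text
time: 15.72
tool_pos: [0.4273, -0.3308, 0.107]
eef_rot: [-90.0, -0.0, -6.2]
contact_force: [-0.7, -1.6, 2.6]
grip_width: 0.0175
```

Gripped (17.5 mm). Lift straight up.

Emit:
play_rows --motion '[{"hand": -1,"dx": 0,"dy": -0.01,"dz": 0,"wx": 0,"wy": 0,"wz": 0},{"hand": -1,"dx": 0,"dy": -0.025,"dz": 0,"wx": 0,"wy": 0,"wz": 0},{"hand": -1,"dx": 0,"dy": -0.05,"dz": 0,"wx": 0,"wy": 0,"wz": 0},{"hand": -1,"dx": 0,"dy": -0.08,"dz": 0,"wx": 0,"wy": 0,"wz": 0},{"hand": -1,"dx": 0,"dy": -0.11,"dz": 0,"wx": 0,"wy": 0,"wz": 0},{"hand": -1,"dx": 0,"dy": -0.14,"dz": 0,"wx": 0,"wy": 0,"wz": 0},{"hand": -1,"dx": 0,"dy": -0.16,"dz": 0,"wx": 0,"wy": 0,"wz": 0},{"hand": -1,"dx": 0,"dy": -0.16,"dz": 0,"wx": 0,"wy": 0,"wz": 0}]'

```text
time: 16.38
tool_pos: [0.4283, -0.3311, 0.2715]
eef_rot: [-90.1, -0.3, -6.2]
contact_force: [-0.2, -1.0, -2.2]
grip_width: 0.0176
```

Run:
```python
from look import *
from rig import arm,capture
s=arm.state();print(s["tool_pos"],s["eef_rot"],s["time"],s["grip_width"],s["contact_force"])
c=capture("scene");crop(c,"pics/g2.png",255,80,345,200,6)
t=capture("top");crop(t,"pics/g2t.png",215,160,345,225,6)
rel(s,S(0,-.072,.27),6.6); print(S(0,-.074,.014))
```

```text
[ 0.4282864  -0.33111423  0.27146244] [-90.05555586  -0.32928509  -6.24509852] 16.3833 0.017594856031877888 [-0.21188054 -0.99504514 -2.1980071 ]
d [0.0439 0.0013 0.4793] w [ 0.0016 -0.2242  0.0056]
[0.52430535 0.13859042 0.014     ]
```

View pics/g2.png

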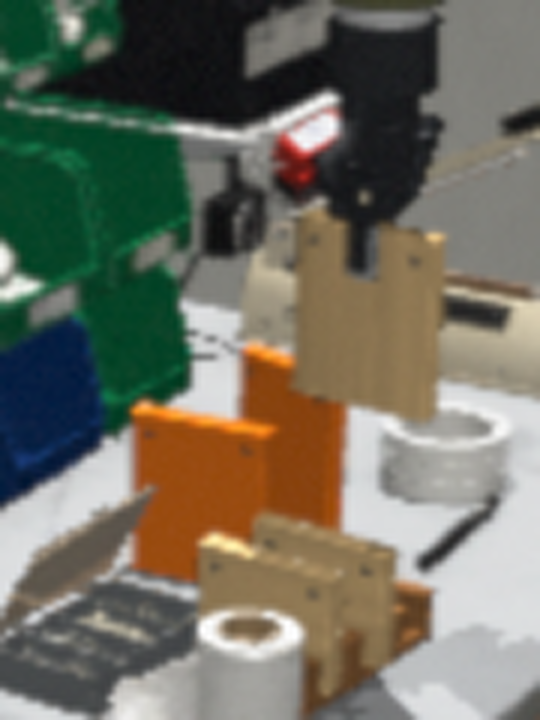

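Run:
```python
from look import *
c=dict(np.load("top19.npz"))
ys=np.arange(-.104,-.044,.002);P=lambda a:a.round().astype(int).tolist()
print(P(ys*1000))
for a,b in((-.05,.05),(-.05,-.02),(.02,.05)): print(P(prof(c,a,b,.06,ys)))
# subpixel wall end positions, far/near
xs=np.arange(-.075,.075,.003)
w=[prof(c,x,x+.003,.06,np.arange(-.064,-.058,.001),4).mean() for x in xs]
print(P(xs*1000));print(P(np.array(w)))
w=[prof(c,x,x+.003,.06,np.arange(-.09,-.084,.001),4).mean() for x in xs];print(P(np.array(w)))
```

```text
[-104, -102, -100, -98, -96, -94, -92, -90, -88, -86, -84, -82, -80, -78, -76, -74, -72, -70, -68, -66, -64, -62, -60, -58, -56, -54, -52, -50, -48, -46]
[204, 191, 164, 144, 147, 156, 156, 142, 131, 130, 140, 161, 185, 198, 202, 205, 205, 206, 201, 183, 157, 149, 167, 186, 192, 196, 207, 214, 210, 205]
[204, 190, 161, 141, 148, 161, 159, 144, 132, 129, 136, 158, 186, 202, 206, 207, 206, 205, 200, 182, 153, 145, 166, 186, 192, 197, 208, 215, 212, 206]
[203, 189, 165, 148, 150, 153, 150, 137, 128, 129, 143, 165, 185, 194, 199, 203, 205, 208, 206, 187, 159, 151, 170, 189, 193, 197, 208, 217, 215, 209]
[-75, -72, -69, -66, -63, -60, -57, -54, -51, -48, -45, -42, -39, -36, -33, -30, -27, -24, -21, -18, -15, -12, -9, -6, -3, 0, 3, 6, 9, 12, 15, 18, 21, 24, 27, 30, 33, 36, 39, 42, 45, 48, 51, 54, 57, 60, 63, 66, 69, 72]
[129, 141, 160, 172, 168, 157, 149, 155, 157, 150, 137, 133, 141, 156, 169, 174, 172, 170, 168, 160, 151, 144, 139, 141, 150, 166, 177, 180, 173, 164, 156, 151, 144, 136, 138, 151, 174, 186, 183, 168, 171, 184, 199, 203, 199, 190, 196, 209, 226, 231]
[206, 200, 192, 181, 164, 143, 123, 126, 137, 139, 134, 130, 130, 134, 136, 135, 133, 133, 138, 139, 138, 133, 133, 134, 135, 134, 132, 135, 135, 134, 134, 133, 132, 128, 125, 125, 129, 132, 133, 131, 134, 148, 170, 191, 203, 197, 197, 207, 222, 231]
```

Emit:
play_rows --motion '[{"hand": -1,"dx": 0.001,"dy": 0,"dz": 0.02,"wx": 0,"wy": -0.01,"wz": 0},{"hand": -1,"dx": 0.004,"dy": 0,"dz": 0.055,"wx": 0,"wy": -0.03,"wz": 0},{"hand": -1,"dx": 0.008,"dy": 0,"dz": 0.095,"wx": 0,"wy": -0.05,"wz": 0},{"hand": -1,"dx": 0.012,"dy": 0,"dz": 0.135,"wx": 0,"wy": -0.07,"wz": 0},{"hand": -1,"dx": 0.016,"dy": 0,"dz": 0.175,"wx": 0,"wy": -0.09,"wz": 0},{"hand": -1,"dx": 0.02,"dy": 0,"dz": 0.215,"wx": 0,"wy": -0.11,"wz": 0},{"hand": -1,"dx": 0.024,"dy": 0,"dz": 0.255,"wx": 0,"wy": -0.13,"wz": 0},{"hand": -1,"dx": 0.028,"dy": 0,"dz": 0.295,"wx": 0,"wy": -0.15,"wz": 0},{"hand": -1,"dx": 0.032,"dy": 0,"dz": 0.335,"wx": 0,"wy": -0.17,"wz": 0},{"hand": -1,"dx": 0.036,"dy": 0,"dz": 0.375,"wx": 0,"wy": -0.19,"wz": 0},{"hand": -1,"dx": 0.04,"dy": 0,"dz": 0.41,"wx": 0,"wy": -0.21,"wz": 0},{"hand": -1,"dx": 0.042,"dy": 0,"dz": 0.44,"wx": 0,"wy": -0.224,"wz": 0}]'

```text
time: 17.48
tool_pos: [0.5158, 0.1055, 0.265]
eef_rot: [-90.0, 0.2, 6.8]
contact_force: [-0.3, 0.0, -1.1]
grip_width: 0.0174
```

Run:
```python
from look import *
from rig import arm
s=arm.state();print(s["tool_pos"],s["eef_rot"],s["time"],s["grip_width"],s["contact_force"])
rel(s,S(0,-.072,.25),6.6)
```

```text
[0.51579224 0.10545234 0.26504113] [-90.00078786   0.17808808   6.77569691] 17.4833 0.017370304123869994 [-0.2981161   0.03089575 -1.10906701]
d [0.0124 0.015  0.0339] w [ 0.      0.0031 -0.0031]
```

Emit:
play_rows --motion '[{"hand": -1,"dx": 0.008,"dy": 0,"dz": 0.025,"wx": 0,"wy": 0,"wz": 0},{"hand": -1,"dx": 0.011,"dy": 0,"dz": 0.037,"wx": 0,"wy": 0,"wz": 0},{"hand": -1,"dx": 0.011,"dy": 0.02,"dz": 0.037,"wx": 0,"wy": 0,"wz": 0},{"hand": -1,"dx": 0.011,"dy": 0.05,"dz": 0.037,"wx": 0,"wy": 0,"wz": 0},{"hand": -1,"dx": 0.011,"dy": 0.06,"dz": 0.037,"wx": 0,"wy": 0,"wz": 0},{"hand": -1,"dx": 0.011,"dy": 0.06,"dz": 0.037,"wx": 0,"wy": 0,"wz": 0},{"hand": -1,"dx": 0.011,"dy": 0.06,"dz": 0.037,"wx": 0,"wy": 0,"wz": 0}]'

```text
time: 18.07
tool_pos: [0.5231, 0.1399, 0.2068]
eef_rot: [-90.0, 0.1, 6.5]
contact_force: [0.4, -0.5, -2.1]
grip_width: 0.0175
```

```bash
python3 pic.py 20
python3 - <<'E'
from look import *
from rig import arm,capture
s=arm.state();print(s["tool_pos"],s["eef_rot"],s["time"],s["grip_width"],s["contact_force"])
rel(s,S(0,-.072,.109),6.6)
c=dict(np.load("scene20.npz"));crop(c,"pics/s20.png",190,150,290,250,6)
E
```

```text
18.1667 [0.52402216 0.14035844 0.20824869] [-7.81004240e-02 -7.22111452e+01  2.08248689e+02] [-0.07179789  0.61062123 -1.31156451]
[0.52402216 0.14035844 0.20824869] [-89.96636761  -0.09489588   6.56320574] 18.1667 0.017671921864627026 [-0.07179789  0.61062123 -1.31156451]
d [-0.0001  0.0992  0.0002] w [-0.0006 -0.0006  0.0017]
```

View pics/s20.png

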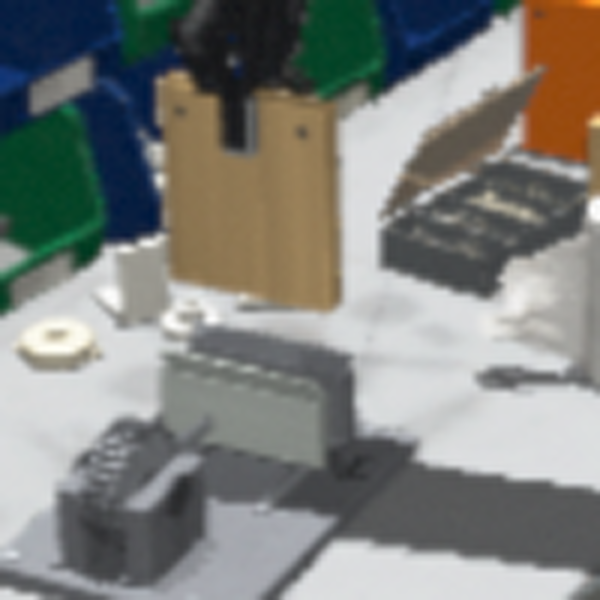

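View pics/top20.png

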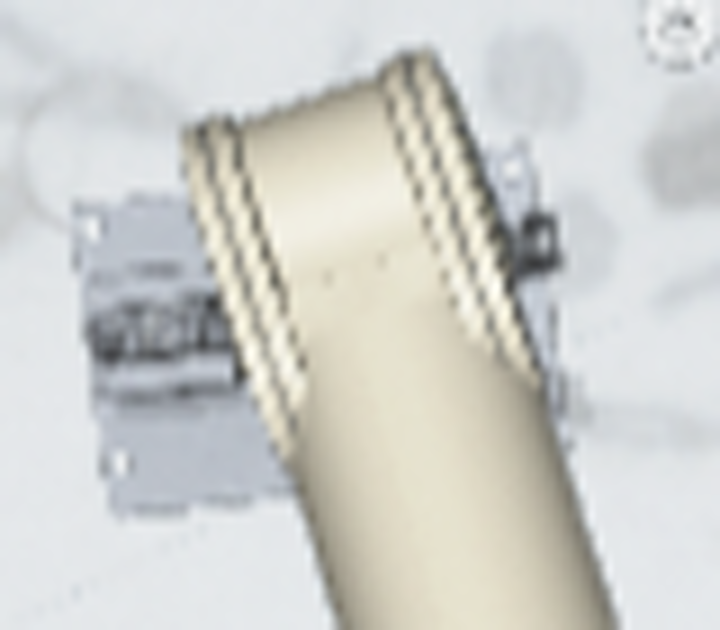

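Run:
```python
from look import *
c=dict(np.load("scene20.npz"))
for u,v,z in[(168,280,.113),(330,309,.113),(162,372,.06),(322,408,.06)]: print(st(plane(c,190+u/6-.4,150+v/6-.4,z)).round(1))
```

```text
[ 53.8 -61.7 113. ]
[-52.3 -68.3 113. ]
[ 50.2 -43.5  60. ]
[-58.1 -44.3  60. ]
```

Emit:
play_rows --motion '[{"hand": -1,"dx": -0.003,"dy": 0.012,"dz": 0,"wx": 0,"wy": 0,"wz": 0},{"hand": -1,"dx": -0.003,"dy": 0.026,"dz": 0,"wx": 0,"wy": 0,"wz": 0},{"hand": -1,"dx": -0.003,"dy": 0.035,"dz": 0,"wx": 0,"wy": 0,"wz": 0},{"hand": -1,"dx": -0.003,"dy": 0.042,"dz": 0,"wx": 0,"wy": 0,"wz": 0},{"hand": -1,"dx": -0.003,"dy": 0.048,"dz": 0,"wx": 0,"wy": 0,"wz": 0},{"hand": -1,"dx": -0.003,"dy": 0.053,"dz": 0,"wx": 0,"wy": 0,"wz": 0},{"hand": -1,"dx": -0.003,"dy": 0.057,"dz": 0,"wx": 0,"wy": 0,"wz": 0},{"hand": -1,"dx": -0.003,"dy": 0.057,"dz": 0,"wx": 0,"wy": 0,"wz": 0}]'

```text
time: 18.83
tool_pos: [0.5202, 0.1401, 0.1492]
eef_rot: [-90.0, 0.0, 6.6]
contact_force: [-0.1, 0.1, -2.2]
grip_width: 0.0175
```

Emit:
play_rows --motion '[{"hand": -1,"dx": 0,"dy": 0.006,"dz": 0,"wx": 0,"wy": 0,"wz": 0},{"hand": -1,"dx": 0,"dy": 0.012,"dz": 0,"wx": 0,"wy": 0,"wz": 0},{"hand": -1,"dx": 0,"dy": 0.018,"dz": 0,"wx": 0,"wy": 0,"wz": 0},{"hand": -1,"dx": 0,"dy": 0.024,"dz": 0,"wx": 0,"wy": 0,"wz": 0},{"hand": -1,"dx": 0,"dy": 0.029,"dz": 0,"wx": 0,"wy": 0,"wz": 0},{"hand": -1,"dx": 0,"dy": 0.034,"dz": 0,"wx": 0,"wy": 0,"wz": 0},{"hand": -1,"dx": 0,"dy": 0.037,"dz": 0,"wx": 0,"wy": 0,"wz": 0},{"hand": -1,"dx": 0,"dy": 0.038,"dz": 0,"wx": 0,"wy": 0,"wz": 0}]'

```text
time: 19.5
tool_pos: [0.5201, 0.1401, 0.1111]
eef_rot: [-90.0, 0.0, 6.6]
contact_force: [0.9, -0.8, -1.4]
grip_width: 0.0175
```

Emit:
play_rows --motion '[{"hand": -1,"dx": 0,"dy": 0.001,"dz": 0,"wx": 0,"wy": 0,"wz": 0},{"hand": -1,"dx": 0,"dy": 0.002,"dz": 0,"wx": 0,"wy": 0,"wz": 0},{"hand": -1,"dx": 0,"dy": 0.003,"dz": 0,"wx": 0,"wy": 0,"wz": 0},{"hand": -1,"dx": 0,"dy": 0.003,"dz": 0,"wx": 0,"wy": 0,"wz": 0}]'

```text
time: 19.83
tool_pos: [0.5206, 0.1403, 0.109]
eef_rot: [-90.0, -0.0, 6.6]
contact_force: [0.9, 0.6, -2.0]
grip_width: 0.0178
```

```bash
python3 pic.py 21
python3 - <<'E'
from look import *
c=dict(np.load("scene21.npz"));crop(c,"pics/s21.png",190,160,290,250,7)
E
```

```text
19.9333 [0.52059792 0.14024667 0.10900039] [ -3.49249447 -71.92860045 109.0003931 ] [ 0.70080115 -0.03967885 -0.88191184]
```

View pics/s21.png

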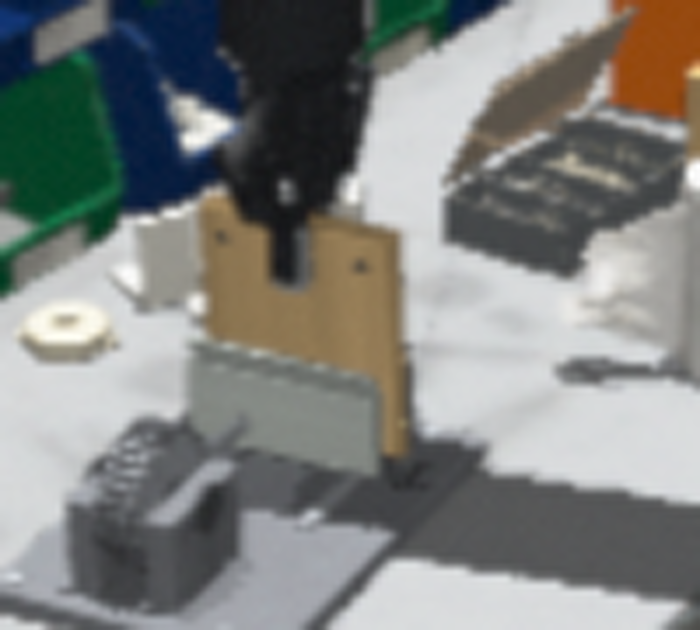

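Emit:
play_rows --motion '[{"hand": -1,"dx": 0.001,"dy": 0.001,"dz": 0,"wx": 0,"wy": 0,"wz": 0},{"hand": -1,"dx": 0.002,"dy": 0.002,"dz": 0,"wx": 0,"wy": 0,"wz": 0},{"hand": -1,"dx": 0.002,"dy": 0.0025,"dz": 0,"wx": 0,"wy": 0,"wz": 0},{"hand": -1,"dx": 0.002,"dy": 0.0025,"dz": 0,"wx": 0,"wy": 0,"wz": 0}]'

```text
time: 20.27
tool_pos: [0.5215, 0.1404, 0.1091]
eef_rot: [-89.9, 0.1, 6.6]
contact_force: [-18.0, -4.8, 34.8]
grip_width: 0.0173
```

Emit:
play_rows --motion '[{"hand": -1,"dx": -0.001,"dy": -0.002,"dz": 0,"wx": 0,"wy": 0,"wz": 0},{"hand": -1,"dx": -0.001,"dy": -0.002,"dz": 0,"wx": 0,"wy": 0,"wz": 0},{"hand": -0.4,"dx": -0.001,"dy": -0.002,"dz": 0,"wx": 0,"wy": 0,"wz": 0},{"hand": -0.2,"dx": -0.001,"dy": -0.002,"dz": 0,"wx": 0,"wy": 0,"wz": 0},{"hand": 0.2,"dx": -0.001,"dy": -0.002,"dz": 0,"wx": 0,"wy": 0,"wz": 0},{"hand": 0.5,"dx": -0.001,"dy": -0.002,"dz": 0,"wx": 0,"wy": 0,"wz": 0},{"hand": 0.5,"dx": -0.001,"dy": -0.002,"dz": 0,"wx": 0,"wy": 0,"wz": 0},{"hand": 0.5,"dx": -0.001,"dy": -0.002,"dz": 0,"wx": 0,"wy": 0,"wz": 0}]'

```text
time: 20.93
tool_pos: [0.5214, 0.1403, 0.1082]
eef_rot: [-90.0, 0.0, 6.6]
contact_force: [0.2, -0.6, -0.5]
grip_width: 0.064
```

```bash
python3 pic.py 22
python3 - <<'E'
from look import *
c=dict(np.load("scene22.npz"));crop(c,"pics/s22.png",190,160,290,250,7)
E
```

```text
21.0333 [0.52139699 0.14033131 0.10825409] [ -2.68898669 -71.93636778 108.25408733] [-0.29217605 -0.66934182  0.57640556]
```

View pics/s22.png

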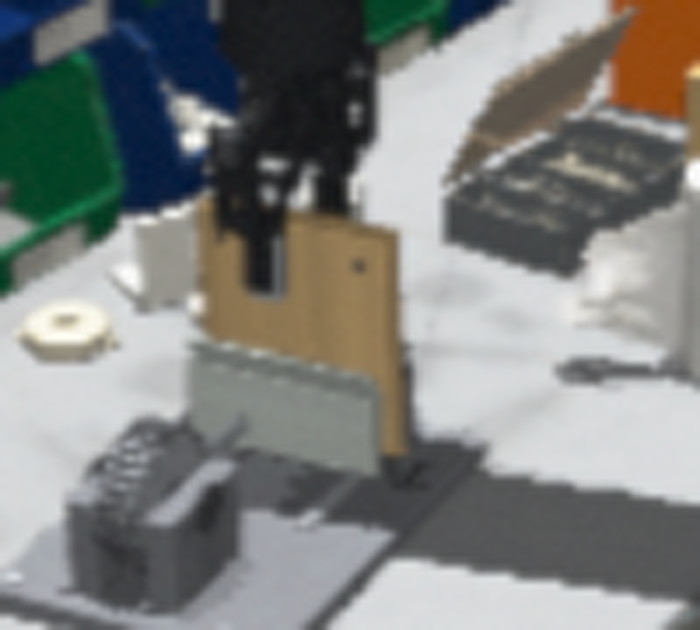

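Board released and standing. Withdraw upwards and away.

Emit:
play_rows --motion '[{"hand": 0.5,"dx": 0,"dy": -0.02,"dz": 0,"wx": 0,"wy": 0,"wz": 0},{"hand": 0.5,"dx": 0,"dy": -0.05,"dz": 0,"wx": 0,"wy": 0,"wz": 0},{"hand": 0.5,"dx": 0,"dy": -0.085,"dz": 0,"wx": 0,"wy": 0,"wz": 0},{"hand": 0.5,"dx": 0,"dy": -0.12,"dz": 0,"wx": 0,"wy": 0,"wz": 0},{"hand": 0.5,"dx": 0,"dy": -0.14,"dz": -0.03,"wx": 0,"wy": 0,"wz": 0},{"hand": 0.5,"dx": -0.01,"dy": -0.15,"dz": -0.065,"wx": 0,"wy": 0,"wz": 0},{"hand": 0.5,"dx": -0.02,"dy": -0.15,"dz": -0.105,"wx": 0,"wy": 0,"wz": 0},{"hand": 0.5,"dx": -0.03,"dy": -0.15,"dz": -0.145,"wx": 0,"wy": 0,"wz": 0},{"hand": 0.5,"dx": -0.04,"dy": -0.15,"dz": -0.185,"wx": 0,"wy": 0,"wz": 0},{"hand": 0.5,"dx": -0.04,"dy": -0.15,"dz": -0.22,"wx": 0,"wy": 0,"wz": 0},{"hand": 0.5,"dx": -0.04,"dy": -0.15,"dz": -0.24,"wx": 0,"wy": 0,"wz": 0}]'

```text
time: 21.95
tool_pos: [0.5085, -0.1074, 0.2588]
eef_rot: [-90.0, -0.1, 6.3]
contact_force: [-0.1, -0.5, -0.0]
grip_width: 0.0637
```

```bash
python3 pic.py 23
python3 - <<'E'
from look import *
c=dict(np.load("scene23.npz"));t=dict(np.load("top23.npz"))
crop(c,"pics/s23.png",190,165,290,245,8);crop(t,"pics/t23.png",125,155,245,225,6)
crop(t,"pics/t23b.png",245,150,345,225,7)
print(np.round(meas(t),2),wallrow(c))
P=pts(t);f=t["frame"]
h=cv2.cvtColor(f,cv2.COLOR_RGB2HSV)
m=(h[...,1]>30)&(h[...,0]>15)&(h[...,0]<40)&(h[...,2]>140);w=np.zeros_like(m);w[170:215,215:245]=1;m&=w
v,u=np.nonzero(m);W=np.array([st(plane(t,a,b,.144)) for a,b in zip(u,v)]);print(len(u),W.mean(0),W.min(0),W.max(0),np.median(P[v,u,2]))
E
```

```text
22.05 [ 0.50880826 -0.10705805  0.25855147] [ -43.62851989 -316.23930912  258.55146911] [ 0.52192759  0.71542462 -0.47694947]
[-60.84 -65.48 -56.12] (np.float64(225.89166666655052), np.float64(0.6583333333389236))
112 [ -4.95202515 -70.13787285 144.        ] [-59.71983805 -79.4090563  144.        ] [ 49.69272036 -61.14373132 144.        ] 0.14501566454513437
```

View pics/s23.png

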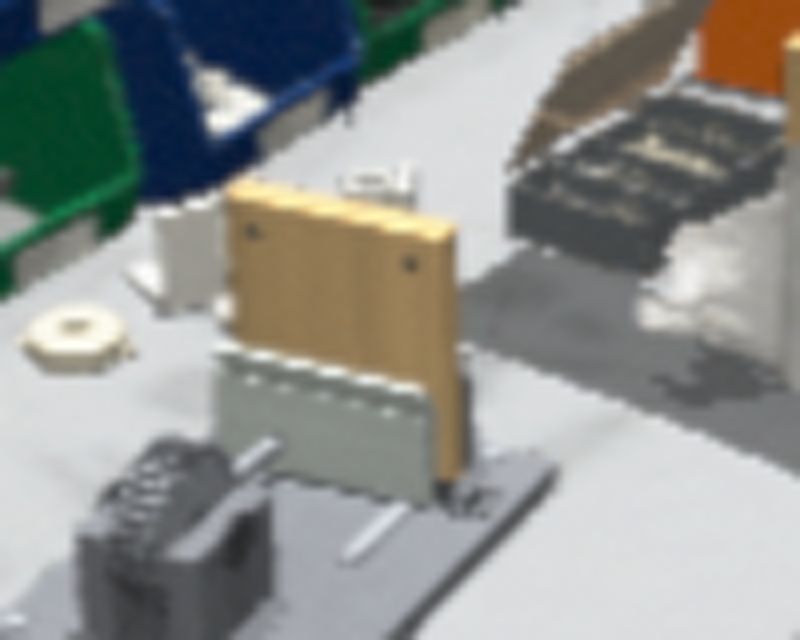

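View pics/t23.png

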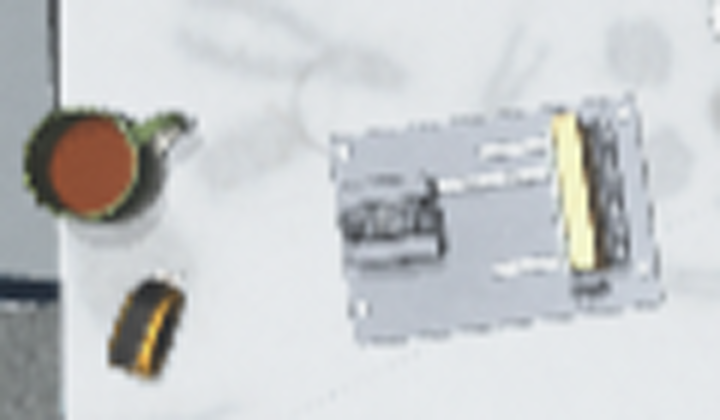

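View pics/t23b.png

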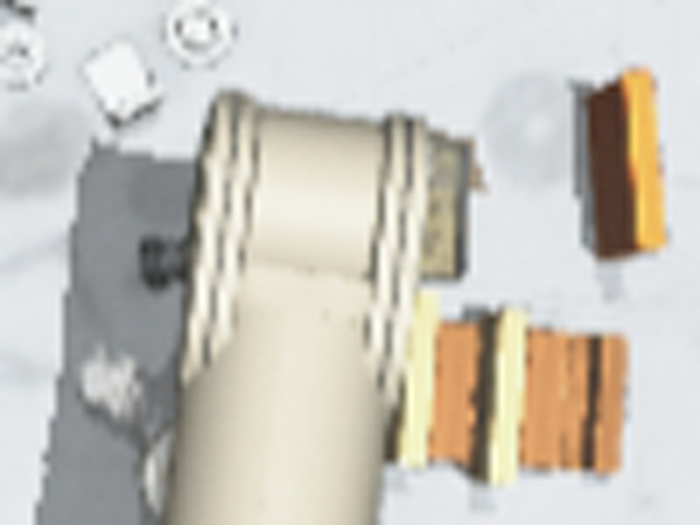

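Run:
```python
from look import *
a=dict(np.load("scene19.npz"));b=dict(np.load("scene23.npz"));z=dict(np.load("scene0.npz"))
ims=[cv2.resize(cv2.cvtColor(x["frame"],cv2.COLOR_RGB2BGR)[150:225,265:335],None,fx=5,fy=5) for x in(z,b)]
cv2.imwrite("pics/fin.png",np.hstack(ims))
ims=[cv2.resize(cv2.cvtColor(x["frame"],cv2.COLOR_RGB2BGR)[205:240,230:262],None,fx=12,fy=12,interpolation=cv2.INTER_CUBIC) for x in(a,b)]
cv2.imwrite("pics/fin2.png",np.hstack(ims))
```

```text
(no output)
```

View pics/fin.png

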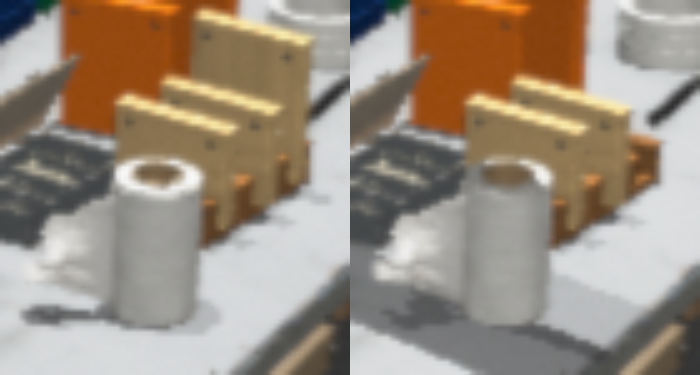

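View pics/fin2.png

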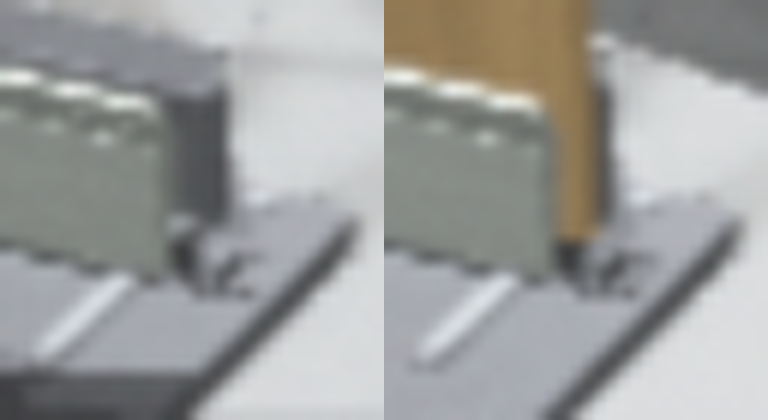

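```bash
python3 -c "
from rig import finish_job
print(finish_job())"
```

```text
the job is handed in; nothing more can be done
None
```

The thumbwheel is set to what I make click 6, and the tall plywood board stands on edge, fully down, in the gap. It is released, and the arm is clear of everything. I handed in at about 22 s on the robot's clock.

**Setting the wheel:** the pictures could not tell click 5, 6 or 7 apart while I was rolling. So I rolled it past the long mark to the end stop at click 8, then back by two single-click strokes. The sliding wall was only ever moved by the wheel.

**Last checks:**
- **Board:** its top reads 145 mm over the bench (144 expected). It met the floor of the gap, with about 35 N on the press-down. Its end is in line with the walls to within a few millimetres.
- **Wall:** it did not move when the board went in; the wall edge in the picture stayed within 0.04 px.
- **Other things:** the stretch-film roll and the two shorter boards look unmoved in the before-and-after pictures, and the mug and tape measure look unmoved from above.

**What disagreed:**
- **Click setting:** the wall edge in both cameras and the count back from the stop agree with click 6. The pointer alone, in the coarse top view, read about 1.9 mm short of the long mark, roughly half a click.
- **Settling:** the wheel did not visibly snap into its clicks after a stroke, so click 6 rests on the stroke count and the measured wall position.

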